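# Set a worn trolley wheel on V-blocks and find its high spot

### The arm

A 7-joint arm with a two-finger parallel gripper is mounted at the origin on the work surface. World frame = base frame: x ahead of the robot, y to its left, z up, the work surface at z = 0. Lengths are in m, angles in rad, forces in N, time in s.
With the tool pointing down it reaches from about 0.425 to 0.925 m from the base axis. Payload 6.8 kg.
Tool frame: the origin (TCP) lies on the front face of the gripper's body, between the roots of the fingers; the fingertips stand 73 mm ahead of it and the grasp point (between the pads) lies 54 mm ahead of it; z points along the fingers, x is the direction in which the jaws open and shut, and the axes are right-handed (so a half turn about z gives the same grasp; the last joint's range is limited). The gripper opens to 85 mm and grips with 20 to 120 N. Pads are 22 mm wide; open, the fingers measure 114 mm over their backs; the gripper's body (76 mm by 85 mm) begins 54 mm behind the grasp point. The pads swing forward as they close: fully open they stand 13 mm farther back than shut.
Start: joints at [-1.328, 0.477, 0.022, 1.555, -0.011, 1.109, -0.083], TCP at [0.232, 0.634, 0.304] pointing down, gripper open.
Joint ranges: [-2.96, 2.96], [-0.34, 2.1], [-1.41, 1.46], [0.24, 2.44], [-1.37, 4.51], [0.17, 1.92], [-2.96, 2.96]. Speed limits (rad/s): [2.39, 2.39, 3.14, 3.14, 3.14, 3.14, 3.14].

### API

Orientations are given as a unit quaternion [w, x, y, z].
In Python, from station import get_obs, read_camera, hand_in gives the robot as it stands. The module is installed in compiled form; this text tells all that it offers.
- The arm moves only by the shell command python3 -m creep 'ROWS' [FORCE]. ROWS is JSON, a list that holds one entry, the list of rows, each a list of 7 numbers: the turn, a rotation vector about the tool's x, y, z in rad, then the shift along the tool's x, y, z in m, then the finger opening in m, from 0 to 0.0854. A call has 1 to 20 rows; each row shifts and turns the pose as measured when the row begins, along the tool's axes as they then stand; what a row does not reach is not made up. A row lasts 1/12 s, in which the tool goes at most 41.7 mm and 7.16 degrees, less where a joint would pass 70% of its speed; a pose out of reach is approached as far as the arm can. A call is refused whole if a number of a shift passes 0.0417 or a number of a turn 0.125, either way. A call with a gripper value outside its range is refused whole. The fingers move at their own pace and stop on an object; FORCE is the grip in N (left out, the last holds). Time passes only in rows, so rows that do not move let the fingers close. It gives the time, the measured TCP pose, the force and the opening at its end, in the units of the state.
- get_obs(): the state, without advancing time (a new reading comes with each control period).
- read_camera(name): name is "side" or "top" or "wrist"; returns a dict with "color" (400x640x3 uint8, red, green, blue), "range_z" (400x640 float32, m along the optical axis (not along the pixel's ray), 0 where there is no reading), "fovy" (degrees; the focal length in pixels is half the picture's height over the tangent of half this angle, whatever the lens; pixels are square), "cx", "cy" (the principal point, pixels), "rvec" (rotation vector, rad) and "tvec" (3), from world to camera coordinates, as OpenCV has them. Camera axes: x right, y down, z forward; pixel columns grow to the right and rows downward; lengths in m; the calibration is good to about 2 mm. The wrist camera is an equidistant fisheye: a pixel r from the principal point sees the ray r / f radians off the axis. A picture is of the moment at which its call begins.
- hand_in(): hands the job in, once; it reports no verdict.
The state is a dict: "t": time; "q": joint angles; "joint_vel": joint speeds; "joint_torque": joint torques, N m; "eef_pos": TCP position; "tool_rot": TCP orientation; "contact_force": force on the tool from outside, world axes, zero at the start; "torque": the same for the moment, N m; "gripper_width": opening from 0.0 (shut) to 1.0 (fully open).
Only numpy, scipy, OpenCV 4.12 (cv2) and the standard library are available. Lean on these libraries where they do the work, as an engineer would, in place of code of your own. Each camera call takes 0.05 s, during which the arm holds its last target.

### The job

Clear every tool that lies on the steel marking-off plate into the wooden tray. Lay the worn trolley wheel's axle in the two V-blocks, wheel midway between them, and swing both straps fully down onto the axle; then slide the dial gauge across the plate until its tip bears on the middle of the tyre with the needle well into its scale, and turn the wheel by its tyre until you find its high spot. Leave the wheel strapped down and stopped with the high spot right at the gauge tip, the gauge still bearing on it, and leave the tin and the oil bottle alone.

Things in the scene. Friction and masses are not known exactly. Their poses are not given: they have to be found in the camera images.
- rig: Fixed steel marking-off plate, 340 (x) x 425 (y) x 20 mm, with two bolted V-blocks. Origin: on the bench under the middle of the seated axle; x along the V grooves, z up. The plate spans y -335 to +90 mm, top at z = 20. Blocks at x = -65 and +65 mm, 30 thick, 80 wide, tops at z = 102; their 90 degree V is 20 deep, 40 wide at the top. Strap hinges on the +y side; the gauge stands on the -y side.
- v_seat (a point): Middle of the axle when it is seated in both V-blocks: midway between the blocks, at x = 0, y = 0, z = 96 mm in the rig's frame (76 mm above the plate).
- strap_near (a joint): Hold-down strap on the V-block at the rig's x = -65 mm: steel bar 80 mm long, 18 wide, 8 thick, hinged at its +y end about an axis parallel to the rig's x. 0 = level, underside on the axle; grows as it swings up (rad), stop at 1.75; starts up at 1.4 to 1.65. Stiff hinge (0.25 N m): stays where left, 4 to 6 N at the knob moves it.
- strap_far (a joint): The like strap on the V-block at x = +65 mm.
- strap_near_hinge (a point): Hinge axis of the near strap: 52 mm to the +y side of the axle and 14 mm above the axle's centre line.
- strap_far_hinge (a point): Hinge axis of the far strap, likewise.
- strap_near_knob (a point): Grip point on the near strap's red knob, a round post of 18 mm diameter, 38 mm long, square on the strap's upper face 70 mm from the hinge; this point is 24 mm up the post (28 mm above the bar's middle plane). Strap down: knob upright. Strap up: knob points to the rig's +y.
- strap_far_knob (a point): The like point on the far strap's red knob.
- hub (a point): Same point as the wheelset's origin: the wheel's bearing on the axle. The wheel turns on the axle with a slight drag (0.04 N m) and stays where it is left; no reading tells how far it has turned, only the gauge.
- cradle: Fixed wooden cradle with two V-notched uprights (at x = -65 and +65 mm, 24 mm thick, 80 mm wide, 91 mm high) on which the wheel waits. Origin: underside, centre; x along the axle.
- wheelset: Loose worn trolley wheel on its axle, 0.75 kg, waiting in the cradle, axle 85 mm up. Origin: middle of axle and wheel; x along the axle (steel, 20 mm diameter, 180 long). Black tyre, yellow centre; flat faces 32 mm apart; tyre 120 mm diameter, its circle 4 mm off the axle: radius 56 mm at the low spot, 64 at the high spot opposite, unmarked. Hub stands out 9 mm from each face within 17 mm radius.
- gauge: Loose dial gauge on a blue block stand, 0.87 kg. Origin: underside, centre of the block; x the way the plunger points, z up. Block 110 (x) x 50 (y, grip width) x 45 mm high, rear half free above but for a 12 mm high button at x = -30. Dial: level disc, 76 mm diameter, centred at x = +60, 66 to 86 mm high, face up. Plunger along x, 76 mm above the underside: the height of the seated axle.
- gauge_tip (a point): Front of the plunger's brass ball (10 mm diameter): 135 mm ahead of the gauge's origin when free, up to 25 mm less when pressed in.
- needle (a joint): The dial's red needle (rad): 0 with the plunger free, growing (clockwise from above) by 0.2 rad for each mm that the plunger is pressed in, 5.0 at its full 25 mm. The spring presses the tip out with 0.6 N when free and 1.9 N when fully in. Scale marks at each mm, long ones each 5 mm. It grows as a higher part of the tyre comes to the tip.
- bar: Aluminium parallel bar, 130 x 25 x 16 mm, 0.3 kg; may be absent. Origin: underside, centre; x along its length.
- block: Dark steel setting block, 75 x 50 x 25 mm, 0.5 kg; may be absent. Origin: underside, centre; x along its length, y across its 50 mm width.
- spanner: Double open-ended steel spanner, 148 mm long, 9 mm thick, shaft 16 mm wide, heads 22 and 26 mm wide, 0.15 kg; may be absent. Origin: underside, centre; x along its length.
- tray: Fixed open wooden tray for the tools, 240 mm (x) x 190 mm (y) outside, 45 mm high, walls 8 mm, floor 8 mm thick. Origin: underside, centre.
- tin: Red tin, 72 mm diameter, 75 mm high; leave it alone. Origin: underside, centre.
- oil_bottle: Grey oil bottle with a red cap, 60 mm diameter, 160 mm high; leave it alone. Origin: underside, centre.
Mind the look-alikes: they are no part of the job. There is more than one size of the block; the one meant has the size given above.

How it is judged:
By the outcome, as a careful person would: the job done as asked, in the order asked, and still so for the second after the job is handed in, with the robot touching nothing.
Of bar, block, spanner only 1 to 3 are there at a start; the rules pass over those that are not, and their reading is None.
At some moment in a run one of gauge, bar, block, spanner may be knocked a few centimetres aside while the robot is not near it.
It also fails if it takes over 210 s, if anything falls off the work surface, if the arm or the gripper's body presses on something with over 40 N, if the wrist force passes 120 N, or if a joint passes its speed limit or range.

## Working session

There is one attempt and no reset: what is moved stays moved. The work goes in short steps, Python scripts to look and compute and a shell command to move; the robot and the scene stay as the last step left them, time stands still between calls to the robot, and variables do not carry over. Pictures are saved under pics/ and viewed, and the job is handed in when it is done.

```bash
ls; mkdir -p pics
cat > h.py <<'E'
import numpy as np, cv2
from station import get_obs, read_camera
from scipy.spatial.transform import Rotation as R
def cam(n):
    return read_camera(n)
def save(c,name,crop=None,scale=1):
    im=cv2.cvtColor(c['color'],cv2.COLOR_RGB2BGR)
    if crop: 
        u0,v0,u1,v1=crop; im=im[v0:v1,u0:u1]
    if scale!=1: im=cv2.resize(im,None,fx=scale,fy=scale,interpolation=cv2.INTER_CUBIC)
    cv2.imwrite('pics/'+name+'.png',im)
def foc(c): return 200/np.tan(np.radians(c['fovy'])/2)
def ray(c,u,v,fish=False):
    f=foc(c); x=(np.asarray(u,float)-c['cx'])/f; y=(np.asarray(v,float)-c['cy'])/f
    if fish:
        r=np.hypot(x,y)+1e-12; d=np.stack([np.sin(r)*x/r,np.sin(r)*y/r,np.cos(r)],-1)
    else: d=np.stack([x,y,np.ones_like(x)],-1)
    Rm=R.from_rotvec(np.ravel(c['rvec'])).as_matrix()
    o=-Rm.T@np.ravel(c['tvec'])
    return o,d@Rm
def onplane(c,u,v,z,fish=False):
    o,d=ray(c,u,v,fish); s=(z-o[2])/d[...,2]
    return o+d*s[...,None]
def cloud(c,fish=False):
    v,u=np.mgrid[0:400,0:640]
    o,d=ray(c,u,v,fish)
    Rm=R.from_rotvec(np.ravel(c['rvec'])).as_matrix()
    dz=d@Rm[2]
    s=c['range_z']/dz
    P=o+d*s[...,None]; P[c['range_z']<=0]=np.nan
    return P
def proj(c,P,fish=False):
    Rm=R.from_rotvec(np.ravel(c['rvec'])).as_matrix()
    q=np.atleast_2d(P)@Rm.T+np.ravel(c['tvec']); f=foc(c)
    if fish:
        rr=np.hypot(q[:,0],q[:,1])+1e-12; th=np.arctan2(rr,q[:,2]); return np.stack([c['cx']+f*th*q[:,0]/rr,c['cy']+f*th*q[:,1]/rr],-1)
    return np.stack([c['cx']+f*q[:,0]/q[:,2],c['cy']+f*q[:,1]/q[:,2]],-1)
def st():
    o=get_obs(); q=o['tool_rot']; Rm=R.from_quat([q[1],q[2],q[3],q[0]]).as_matrix()
    print('t',round(o['t'],2),'p',np.round(o['eef_pos'],4),'F',np.round(o['contact_force'],1),'w',round(o['gripper_width'],3)); print(np.round(Rm,3).tolist(),'q',np.round(o['q'],2).tolist())
    return o,Rm
E
python3 - <<'E'
from h import *
st()
for n in ['side','top','wrist']:
    c=cam(n); save(c,n+'0'); print(n,c['fovy'],c['cx'],c['cy'],c['tvec'],(c['range_z']>0).mean(), ray(c,c['cx'],c['cy'])[0],ray(c,c['cx'],c['cy'])[1])
E
```

```text
pics
t 0.0 p [0.2318 0.6334 0.3029] F [ 0.  -0.3  0.6] w 0.999
[[0.344, 0.939, -0.001], [0.939, -0.344, -0.002], [-0.002, 0.0, -1.0]] q [-1.33, 0.48, 0.02, 1.56, -0.01, 1.11, -0.08]
side 57.877580409448804 315.9843644551317 205.92255153322932 [-0.48861499  0.24812203  0.92469802] 0.996234375 [ 0.2452914  -0.67199936  0.80226215] [ 0.29338627  0.67539273 -0.67658641]
top 46.6548616858746 321.96541253597326 199.34024414254168 [-0.03193733  0.52250912  1.48964278] 0.996 [ 0.29391958 -0.00776049  1.55132925] [ 0.14979666 -0.00992834 -0.98866698]
wrist 65.70646984690485 319.1566798272465 198.88378399621757 [-0.67567193 -0.03608677  0.37949825] 0.992953125 [0.16349685 0.66002371 0.37348523] [ 0.26721332 -0.09874975 -0.95856431]
```

View pics/side0.png

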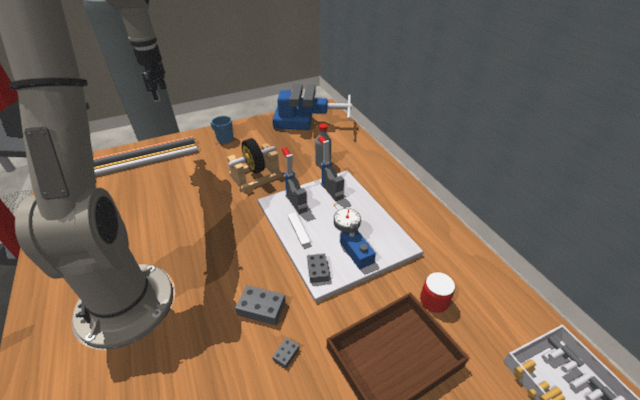

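View pics/top0.png

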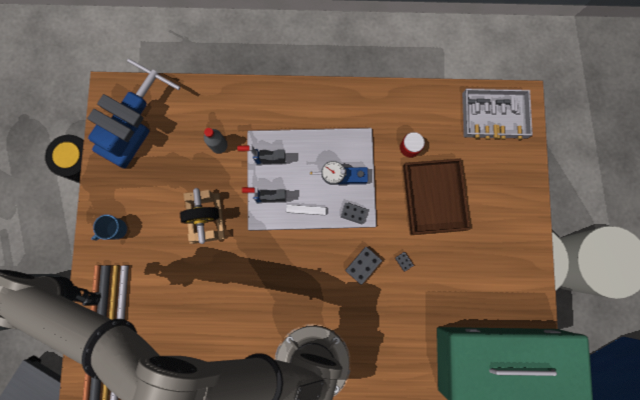

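View pics/wrist0.png

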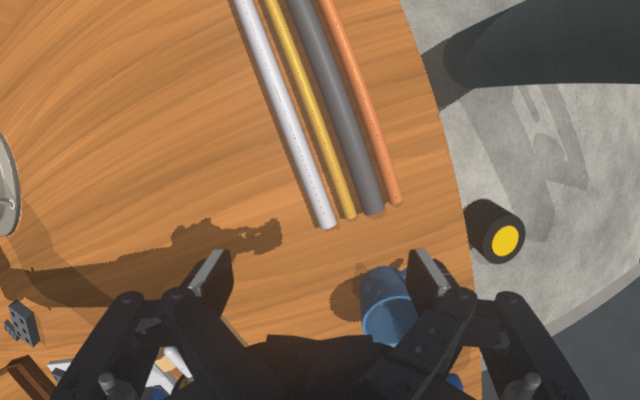

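The top view shows the plate (248-375, 128-229), the gauge with its dial at (334,172), the bar at (306,209) and a block at (354,212) on the plate. Off the plate there are look-alike blocks at (364,264) and (404,261). The wheel in its cradle is at (200,214), the tray at (437,197), the tin at (412,145) and the bottle at (212,138). I'll measure these from the depth.

```bash
cat > m1.py <<'E'
from h import *
c=cam('top'); P=cloud(c); hsv=cv2.cvtColor(c['color'],cv2.COLOR_RGB2HSV)
save(c,'topcrop',(170,110,480,290),2.5)
Rs=P.reshape(-1,3)
def rect(mask,name,z=None):
    n,l,s,cc=cv2.connectedComponentsWithStats(mask.astype(np.uint8))
    for i in range(1,n):
        if s[i,4]<40: continue
        v,u=np.where(l==i); X=P[v,u]; zz=np.nanmedian(X[:,2]) if z is None else z
        X=onplane(c,u,v,zz)
        r=cv2.minAreaRect((X[:,:2]*1000).astype(np.float32))
        print(name,'px',np.round(cc[i]),'n',s[i,4],'z',round(float(zz)*1000,1),'ctr',np.round(r[0],1),'size',np.round(r[1],1),'ang',round(r[2],1))
z=P[...,2]; V=hsv[...,2]; S=hsv[...,1]; H=hsv[...,0]
v,u=np.mgrid[0:400,0:640]
roi=(u>170)&(u<480)&(v>115)&(v<290)
rect(roi&(S<60)&(V>140)&(z>0.01)&(z<0.03),'plate')
rect(roi&(S<80)&(V>150)&(z>0.031)&(z<0.041),'bar')
rect(roi&(S<90)&(V<130)&(z>0.012)&(z<0.07)&(u>335),'blocks')
rect(roi&(z>0.085)&(z<0.12)&(u>240)&(u<300),'vblk')
rect(roi&(H>100)&(H<125)&(S>120),'gaugeblue')
rect(roi&(z>0.09)&(z<0.13)&(u>310)&(u<350),'dial')
rect(roi&(z>0.03)&(z<0.055)&(u>395),'traytop',0.045)
rect(roi&(z>0.06)&(z<0.16)&(u<235)&(v>180),'wheelhi')
rect(roi&(z>0.10)&(z<0.17)&(u<235)&(v>180)&(V<70),'tyre')
rect(roi&((H<8)|(H>172))&(S>150)&(V>90),'red')
E
python3 m1.py
```

```text
plate px [309. 177.] n 9131 z 19.1 ctr [598.6  18.1] size [337.4 423.5] ang 2.5
bar px [305. 209.] n 250 z 35.3 ctr [489.2  31.2] size [129.1  25. ] ang 87.6
blocks px [467. 128.] n 80 z 26.5 ctr [ 787.9 -521.9] size [70.9 38. ] ang 1.2
blocks px [347. 165.] n 45 z 19.2 ctr [ 641.2 -110.1] size [66.1 17.6] ang 81.4
blocks px [367. 177.] n 78 z 20.0 ctr [ 598.  -167.9] size [42.  77.1] ang 48.1
blocks px [354. 213.] n 425 z 43.4 ctr [ 479.9 -129.4] size [83.8 56.6] ang 72.4
blocks px [363. 265.] n 677 z 34.1 ctr [ 310.1 -159.2] size [ 68.8 102.9] ang 49.7
blocks px [404. 262.] n 169 z 18.0 ctr [ 325.4 -295.4] size [52.8 38.7] ang 33.9
vblk px [262. 155.] n 156 z 99.3 ctr [655.  173.7] size [58.  37.4] ang 82.1
vblk px [278. 154.] n 106 z 99.9 ctr [658.3 122.7] size [33.1 35.3] ang 1.7
vblk px [269. 194.] n 275 z 99.0 ctr [528.  148.7] size [ 32.1 101.2] ang 1.1
gaugeblue px [355. 176.] n 312 z 63.8 ctr [ 601.8 -122.9] size [53.4 92. ] ang 1.1
dial px [332. 172.] n 483 z 105.8 ctr [595.  -45.5] size [75.8 99.4] ang 34.4
traytop px [472. 129.] n 117 z 45.0 ctr [ 780.4 -524.5] size [76.  44.5] ang 5.0
traytop px [407. 151.] n 50 z 45.0 ctr [ 692.4 -305.9] size [65.8 28.8] ang 59.5
traytop px [437. 195.] n 783 z 45.0 ctr [ 541.2 -398.2] size [240.1 193.1] ang 5.7
wheelhi px [199. 215.] n 1172 z 94.3 ctr [456.  364.8] size [172.9 122.6] ang 25.8
tyre px [198. 214.] n 420 z 138.5 ctr [457.2 355.7] size [ 38.3 111.1] ang 8.9
red px [208. 132.] n 65 z 158.3 ctr [709.5 334.5] size [25.9 24.7] ang 3.0
red px [406. 148.] n 45 z 60.4 ctr [ 698.9 -297.3] size [62.  23.4] ang 35.4
red px [243. 148.] n 63 z 184.9 ctr [655.2 221.4] size [15.6 33.4] ang 1.1
red px [247. 190.] n 58 z 188.8 ctr [526.  200.6] size [15.1 32.9] ang 1.1
```

Run:
```python
from h import *
c=cam('side'); save(c,'sidecrop',(220,100,480,290),3)
```

```text
(no output)
```

View pics/topcrop.png

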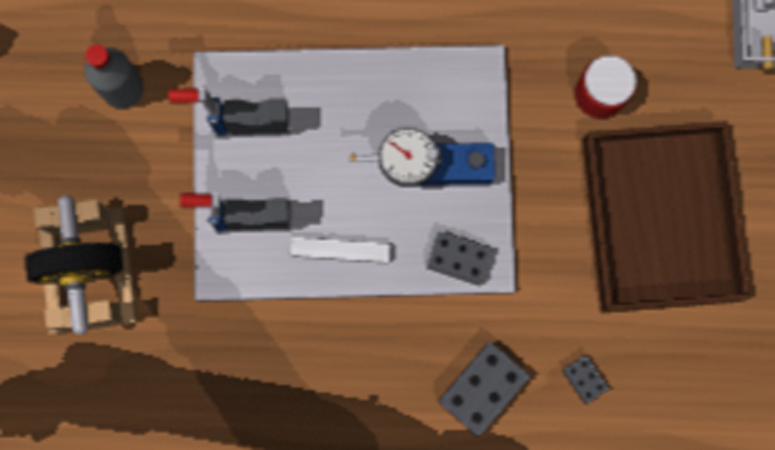

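View pics/sidecrop.png

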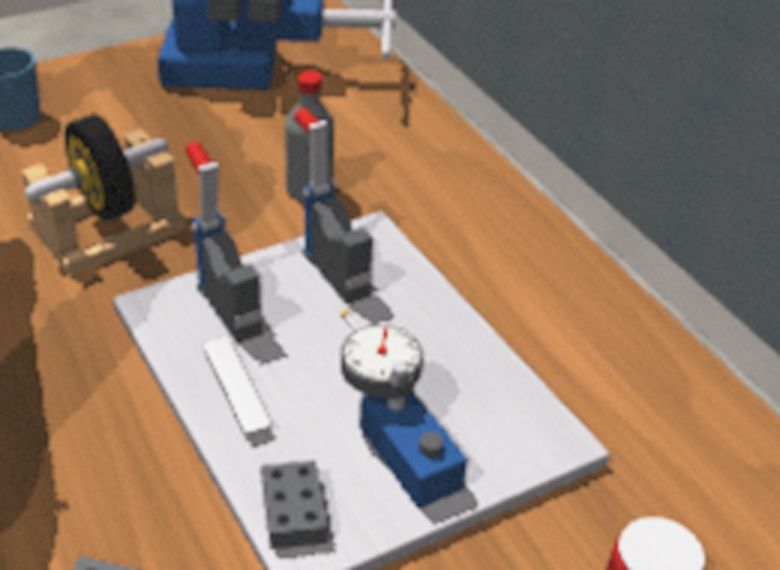

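Choice of targets:
- **Block candidates:** the one on the plate at (354,212) measures about 75x50 and is the one meant. (364,264) is about 100x66 and too big, and (404,261) is about 48x35 and too small. Both of those lie off the plate.
- **Bar:** the white one at (306,209).
- **Spanner:** absent.

Next I'll square the tool up and move over the plate.

```bash
python3 -m creep '[[[0,0,0.122,0,0,0,0.0854],[0,0,0.122,0,0,0,0.0854],[0,0,0.122,0,0,0,0.0854],[0,0,0.122,0,0,0,0.0854],[0,0,0.122,0,0,0,0.0854],[0,0,0.122,0,0,0,0.0854],[0,0,0.122,0,0,0,0.0854],[0,0,0.122,0,0,0,0.0854],[0,0,0.122,0,0,0,0.0854],[0,0,0.122,0,0,0,0.0854]]]'; python3 -c "from h import *; st()"
```

```text
t: 1.08
eef_pos: [0.2317, 0.6327, 0.3017]
tool_rot: [0.002, 1.0, -0.015, -0.001]
contact_force: [-0.6, 0.1, 0.4]
gripper_width: 1.003
t 1.08 p [0.2317 0.6327 0.3017] F [-0.6  0.1  0.4] w 1.003
[[1.0, -0.03, -0.002], [-0.03, -1.0, -0.004], [-0.002, 0.004, -1.0]] q [-1.52, 0.49, 0.3, 1.57, -0.15, 1.11, -1.22]
```

```bash
python3 -m creep '[[[0,0,0,0.017,0.04,-0.008,0.0854],[0,0,0,0.017,0.04,-0.008,0.0854],[0,0,0,0.017,0.04,-0.008,0.0854],[0,0,0,0.017,0.04,-0.008,0.0854],[0,0,0,0.017,0.04,-0.008,0.0854],[0,0,0,0.017,0.04,-0.008,0.0854],[0,0,0,0.017,0.04,-0.008,0.0854],[0,0,0,0.017,0.04,-0.008,0.0854],[0,0,0,0.017,0.04,-0.008,0.0854],[0,0,0,0.017,0.04,-0.008,0.0854],[0,0,0,0.017,0.04,-0.008,0.0854],[0,0,0,0.017,0.04,-0.008,0.0854],[0,0,0,0.017,0.04,-0.008,0.0854],[0,0,0,0.017,0.04,-0.008,0.0854],[0,0,0,0.017,0.04,-0.008,0.0854]]]'
python3 - <<'E'
from h import *
st(); c=cam('wrist'); save(c,'w1')
E
```

```text
t: 2.33
eef_pos: [0.4492, 0.0603, 0.4128]
tool_rot: [-0.0, 1.0, -0.009, -0.002]
contact_force: [0.6, 1.1, 0.5]
gripper_width: 1.003
t 2.33 p [0.4492 0.0603 0.4128] F [0.6 1.1 0.5] w 1.003
[[1.0, -0.019, -0.005], [-0.019, -1.0, 0.0], [-0.005, -0.0, -1.0]] q [-0.99, -0.03, 0.71, 1.94, 0.02, 1.23, -0.3]
```

View pics/w1.png

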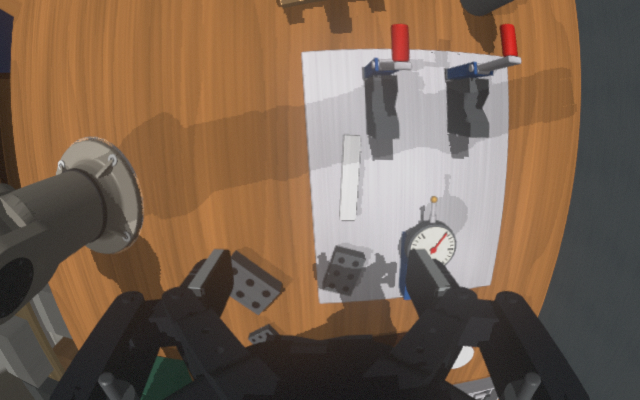

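The wrist view shows the bar at (349,177), the block at (344,268), the gauge dial at (434,243), the V-blocks at (382,110) and (468,105), and the plate. I'll measure these again at this closer range.

```bash
cat > m2.py <<'E'
from h import *
import sys
c=cam('wrist'); P=cloud(c,True); hsv=cv2.cvtColor(c['color'],cv2.COLOR_RGB2HSV)
z=P[...,2]; V=hsv[...,2]; S=hsv[...,1]; H=hsv[...,0]
def rect(mask,name,zz=None,mn=40):
    mask=cv2.morphologyEx(mask.astype(np.uint8),cv2.MORPH_OPEN,np.ones((3,3)))
    n,l,s,cc=cv2.connectedComponentsWithStats(mask)
    for i in range(1,n):
        if s[i,4]<mn: continue
        v,u=np.where(l==i); X=P[v,u]; z0=np.nanmedian(X[:,2]) if zz is None else zz
        X=onplane(c,u,v,z0,True)
        r=cv2.minAreaRect((X[:,:2]*1000).astype(np.float32))
        print(name,'px',np.round(cc[i]),'n',s[i,4],'z',round(float(z0)*1000,1),'ctr',np.round(r[0],1),'size',np.round(r[1],1),'ang',round(r[2],1))
if __name__=='__main__':
    v,u=np.mgrid[0:400,0:640]; 
    roi=(P[...,0]>0.4)&(P[...,0]<0.8)&(P[...,1]<0.35)&(P[...,1]>-0.25)
    rect(roi&(S<60)&(V>120)&(z>0.012)&(z<0.026),'plate',0.02,500)
    rect(roi&(z>0.030)&(z<0.042)&(V>120),'bar')
    rect(roi&(z>0.038)&(z<0.052)&(V<120),'block')
    rect(roi&(z>0.092)&(z<0.105)&(P[...,1]>0.05),'vtop')
    rect(roi&(z>0.056)&(z<0.07)&(P[...,1]<0.05),'gaugetop')
    rect(roi&(z>0.09)&(z<0.115)&(P[...,1]<0.05),'dial')
    rect(roi&((H<8)|(H>172))&(S>150)&(V>90),'red')
    # plate edge fits
    m=roi&(z>0.012)&(z<0.026)&(S<70)&(V>100)
    L=P[m]; 
    for lo,hi in [(0,0.05),(-0.12,-0.02),(0.05,.12)]:
        for y0 in np.arange(lo,hi,0.02):
            q=L[(L[:,1]>y0)&(L[:,1]<y0+0.02)]; 
            if len(q)>20: print(round(y0+.01,3),np.round([q[:,0].min(),q[:,0].max()],4),end=' ')
    print()
    for x0 in np.arange(.46,.74,0.04):
        q=L[(L[:,0]>x0)&(L[:,0]<x0+0.02)]
        if len(q)>20: print(round(x0+.01,3),np.round([q[:,1].min(),q[:,1].max()],4),end=' ')
E
python3 m2.py; python3 -c "
from h import *
c=cam('wrist'); save(c,'w1c',(300,0,560,310),2)"
```

```text
plate px [403. 156.] n 32059 z 20.0 ctr [601.2  19.2] size [338.9 423.3] ang 2.4
bar px [347. 170.] n 1443 z 36.4 ctr [492.   33.1] size [128.6  25.6] ang 87.1
block px [449.  91.] n 125 z 45.4 ctr [645.7 156.2] size [ 6.5 51.4] ang 2.9
block px [450. 117.] n 56 z 44.2 ctr [647.9 116.3] size [ 5.1 22.8] ang 1.1
block px [341. 267.] n 1277 z 45.2 ctr [ 482.7 -122.2] size [78.3 52.3] ang 73.4
vtop px [380.  80.] n 597 z 101.8 ctr [529.7 162.5] size [32.1 30.5] ang 1.5
vtop px [473.  81.] n 481 z 101.8 ctr [658. 168.] size [34.5 31.4] ang 0.5
vtop px [382. 119.] n 587 z 101.8 ctr [531.9 113.4] size [32.  30.2] ang 0.6
vtop px [474. 118.] n 482 z 101.8 ctr [660.1 118.8] size [34.7 29.9] ang 2.6
gaugetop px [405. 260.] n 53 z 64.1 ctr [ 582.7 -103.9] size [ 4.9 27.7] ang 4.9
dial px [430. 233.] n 1912 z 106.8 ctr [608.5 -29.3] size [96.  80.8] ang 71.9
red px [394.  33.] n 588 z 190.6 ctr [526.8 201.7] size [38.  16.8] ang 87.3
red px [503.  30.] n 449 z 186.6 ctr [653.6 221.2] size [20.7 36.3] ang 4.4
0.01 [0.4327 0.7715] 0.03 [0.4308 0.7699] 0.05 [0.43   0.7712] -0.11 [0.4379 0.7772] -0.09 [0.437  0.7749] -0.07 [0.4359 0.7747] -0.05 [0.435  0.7737] -0.03 [0.4344 0.7729] 0.06 [0.43   0.7688] 0.08 [0.4292 0.7687] 0.1 [0.4285 0.7676] 0.12 [0.4276 0.7676] 
0.47 [-0.1977  0.2243] 0.51 [-0.1971  0.2275] 0.55 [-0.1953  0.2284] 0.59 [-0.1938  0.2307] 0.63 [-0.0405  0.2321] 0.67 [-0.1523  0.2342] 0.71 [-0.1868  0.236 ]
```

View pics/w1c.png

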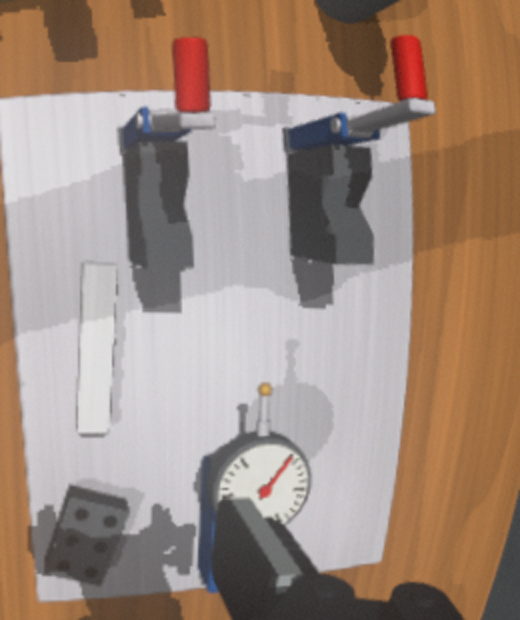

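Rig origin is about (0.5957, 0.1413) with yaw 2.4°. Bar first.

```bash
python3 -m creep '[[[0,0,0.031,0.01,0.007,0.03,0.05],[0,0,0,0.011,0.007,0.03,0.05],[0,0,0,0.011,0.007,0.03,0.05],[0,0,0,0.011,0.007,0.03,0.05],[0,0,0,0,0,0.03,0.05],[0,0,0,0,0,0.03,0.05],[0,0,0,0,0,0.03,0.05],[0,0,0,0,0,0.02,0.05],[0,0,0,0,0,0.0,0.05]]]'; python3 -c "from h import *; st()"
```

```text
t: 3.23
eef_pos: [0.4927, 0.0418, 0.1724]
tool_rot: [-0.004, 1.0, -0.022, -0.001]
contact_force: [-0.4, 0.9, -0.3]
gripper_width: 0.586
t 3.23 p [0.4927 0.0418 0.1724] F [-0.4  0.9 -0.3] w 0.586
[[0.999, -0.043, -0.001], [-0.043, -0.999, 0.009], [-0.002, -0.009, -1.0]] q [-0.73, 0.43, 0.65, 2.13, -0.41, 0.71, 0.16]
```

```bash
python3 -m creep '[[[0,0,0,0,0.008,0.025,0.05],[0,0,0,0,0.0,0.025,0.05],[0,0,0,0,0.0,0.022,0.05],[0,0,0,0,0,0.002,0.05],[0,0,0,0,0,0,0.0],[0,0,0,0,0,0,0.0],[0,0,0,0,0,0,0.0],[0,0,0,0,0,0,0],[0,0,0,0,0,0,0],[0,0,0,0,0,0,0]]]' 40
python3 - <<'E'
from h import *
st(); c=cam('wrist'); save(c,'w2')
E
```

```text
t: 4.07
eef_pos: [0.4952, 0.043, 0.1026]
tool_rot: [-0.008, 1.0, -0.017, 0.002]
contact_force: [0.5, -0.7, -2.2]
gripper_width: 0.278
t 4.07 p [0.4952 0.043  0.1026] F [ 0.5 -0.7 -2.2] w 0.278
[[0.999, -0.033, 0.003], [-0.033, -0.999, 0.016], [0.003, -0.016, -1.0]] q [-0.62, 0.55, 0.52, 2.15, -0.54, 0.56, 0.28]
```

View pics/w2.png

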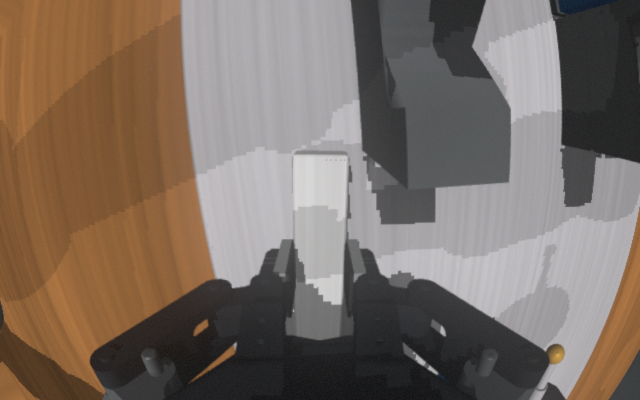

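```bash
python3 -m creep '[[[-0.016,0,0,0,0,-0.02,0],[0,0,0,0,0,-0.03,0],[0,0,0,0,0,-0.03,0],[0,0,0,0,0.02,-0.03,0],[0,0,0,0,0.04,-0.02,0],[0,0,0,0,0.04,0,0],[0,0,0,0,0.04,0,0],[0,0,0,0,0.04,0,0],[0,0,0,0,0.04,0,0],[0,0,0,0,0.04,0,0],[0,0,0,0,0.04,0,0],[0,0,0,0,0.04,0,0],[0,0,0,0,0.04,0,0],[0,0,0,0,0.04,0,0],[0,0,0,0,0.02,0,0],[0,0,0,0,0.0,0,0]]]' 60
python3 - <<'E'
from h import *
st(); c=cam('wrist'); save(c,'w3'); save(cam('top'),'t3')
E
```

```text
t: 5.45
eef_pos: [0.48, -0.4131, 0.2403]
tool_rot: [0.0, 1.0, -0.011, 0.002]
contact_force: [-1.3, 0.4, -2.4]
gripper_width: 0.266
t 5.45 p [ 0.48   -0.4131  0.2403] F [-1.3  0.4 -2.4] w 0.266
[[1.0, -0.022, 0.004], [-0.022, -1.0, -0.001], [0.004, 0.001, -1.0]] q [0.11, 0.56, 0.72, 1.76, -0.44, 0.98, 0.97]
```

View pics/w3.png

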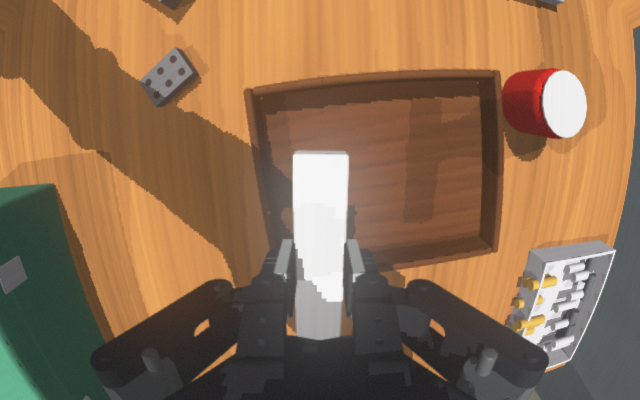

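View pics/t3.png

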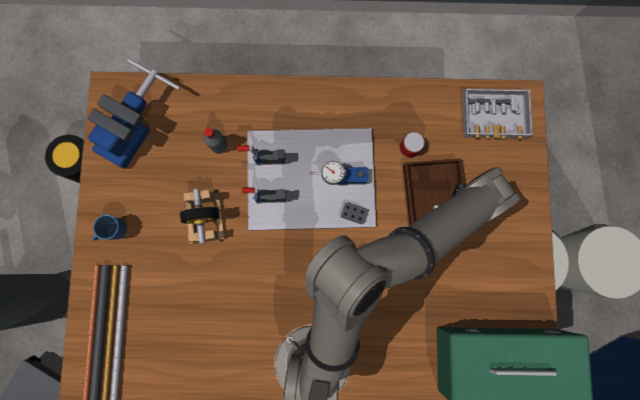

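```bash
python3 -m creep '[[[0,0,0,0.005,-0.01,0.02,0],[0,0,0,0.005,-0.01,0.03,0],[0,0,0,0.005,-0.005,0.03,0],[0,0,0,0,0,0.03,0],[0,0,0,0,0,0.02,0],[0,0,0,0,0,0.012,0],[0,0,0,0,0,0.002,0]]]'; python3 -c "from h import *; st()"
```

```text
t: 6.13
eef_pos: [0.5048, -0.3728, 0.0938]
tool_rot: [-0.001, 1.0, -0.003, 0.007]
contact_force: [-1.9, -7.5, 0.9]
gripper_width: 0.27
t 6.13 p [ 0.5048 -0.3728  0.0938] F [-1.9 -7.5  0.9] w 0.27
[[1.0, -0.006, 0.013], [-0.006, -1.0, 0.002], [0.013, -0.002, -1.0]] q [0.14, 0.73, 0.57, 1.85, -0.59, 0.72, 1.04]
```

```bash
python3 -m creep '[[[0,0,0,0,0.008,-0.001,0],[0,0,0,0,0.006,0,0],[0,0,0,0,0.0,0,0],[0,0,0,0,0,0,0.045],[0,0,0,0,0,0,0.045],[0,0,0,0,0,0,0.045],[0,0,0,0,0,0,0.045],[0,0,0,0,0,-0.02,0.045],[0,0,0,0,0,-0.03,0.045],[0,0,0,0,0,-0.04,0.045],[0,0,0,0,0,-0.04,0.06]]]'
python3 - <<'E'
from h import *
st(); c=cam('wrist'); save(c,'w4')
E
```

```text
t: 7.05
eef_pos: [0.5032, -0.3798, 0.2237]
tool_rot: [-0.007, 1.0, 0.001, 0.002]
contact_force: [0.7, -0.4, 0.3]
gripper_width: 0.649
t 7.05 p [ 0.5032 -0.3798  0.2237] F [ 0.7 -0.4  0.3] w 0.649
[[1.0, 0.001, 0.004], [0.001, -1.0, 0.014], [0.004, -0.014, -1.0]] q [0.06, 0.58, 0.69, 1.77, -0.46, 0.96, 0.95]
```

View pics/w4.png

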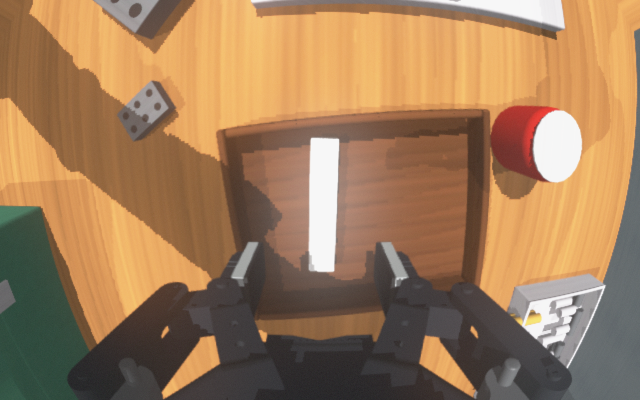

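The bar is in the tray, at (323,205). Now the block.

```bash
python3 -m creep '[[[-0.014,0,0,-0.003,-0.035,0,0.0854],[0,0,0,-0.003,-0.035,0,0.0854],[0,0,0,-0.003,-0.035,0,0.0854],[0,0,0,-0.003,-0.035,0,0.0854],[0,0,0,-0.003,-0.035,0,0.0854],[0,0,0,-0.003,-0.035,0,0.0854],[0,0,0,0,-0.035,0,0.0854],[0,0,0.098,0,-0.01,0,0.0854],[0,0,0.098,0,0,0,0.0854],[0,0,0.098,0,0,0,0.0854],[0,0,0,0,0,0,0.0854]]]'
python3 - <<'E'
from h import *
st(); c=cam('wrist'); save(c,'w5')
E
python3 m2.py | grep -E 'block|plate'
```

```text
t: 8.02
eef_pos: [0.4885, -0.1197, 0.2368]
tool_rot: [0.002, 0.988, -0.154, 0.017]
contact_force: [0.3, -0.5, -0.5]
gripper_width: 1.0
t 8.02 p [ 0.4885 -0.1197  0.2368] F [ 0.3 -0.5 -0.5] w 1.0
[[0.952, -0.304, 0.033], [-0.304, -0.953, -0.01], [0.035, -0.001, -0.999]] q [-0.59, 0.36, 0.87, 2.09, -0.37, 0.82, 0.19]
plate px [316. 101.] n 37053 z 20.0 ctr [535.5 -46.3] size [201.1 298.6] ang 2.4
plate px [503.  93.] n 13650 z 20.0 ctr [710.5 -78.2] size [128.5 220. ] ang 2.5
plate px [296. 251.] n 555 z 20.0 ctr [ 451.4 -183. ] size [33.8 31.6] ang 72.1
block px [411. 159.] n 422 z 44.9 ctr [ 581.9 -117.3] size [ 4.8 97.2] ang 1.6
block px [309. 198.] n 4500 z 45.4 ctr [ 483.8 -123.6] size [75.4 49.5] ang 72.7
```

View pics/w5.png

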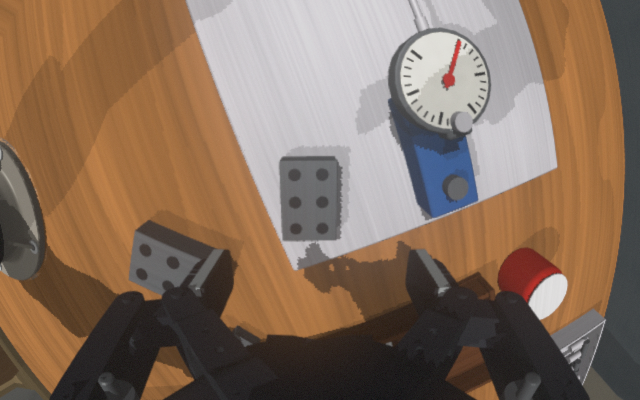

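```bash
python3 -m creep '[[[0,-0.035,0,-0.003,0.005,0.02,0.0854],[0,0,0,0,0,0.03,0.0854],[0,0,0,0,0,0.03,0.0854],[0,0,0,0,0,0.025,0.0854],[0,0,0,0,0,0,0.0854]]]'; python3 -c "from h import *; st()"
```

```text
t: 8.53
eef_pos: [0.4878, -0.1272, 0.1306]
tool_rot: [-0.001, 0.989, -0.145, 0.004]
contact_force: [-0.0, 0.6, 0.2]
gripper_width: 1.002
t 8.53 p [ 0.4878 -0.1272  0.1306] F [-0.   0.6  0.2] w 1.002
[[0.958, -0.286, 0.008], [-0.286, -0.958, 0.001], [0.007, -0.004, -1.0]] q [-0.4, 0.54, 0.68, 2.13, -0.57, 0.64, 0.39]
```

```bash
python3 -m creep '[[[0,0,0,-0.003,-0.002,0.016,0.0854],[0,0,0,0,0,0.012,0.0854],[0,0,0,0,0,0,0],[0,0,0,0,0,0,0.0],[0,0,0,0,0,0,0.0],[0,0,0,0,0,0,0],[0,0,0,0,0,0,0],[0,0,0,0,0,0,0]]]' 80; python3 -c "from h import *; st()"; python3 -m creep '[[[0,0,0,0,0,-0.02,0],[0,0,0,0,0,-0.03,0],[0,0,0,0,0,-0.03,0],[0,0,0,0,0,-0.03,0],[0,0,0,0,0,-0.03,0],[0,0,0,0,0,0,0]]]' 80;python3 - <<'E'
from h import *
st(); c=cam('wrist'); save(c,'w6')
E
```

```text
t: 9.2
eef_pos: [0.487, -0.1277, 0.1068]
tool_rot: [-0.002, 0.99, -0.143, 0.005]
contact_force: [0.9, -0.2, -4.9]
gripper_width: 0.558
t 9.2 p [ 0.487  -0.1277  0.1068] F [ 0.9 -0.2 -4.9] w 0.558
[[0.959, -0.284, 0.011], [-0.284, -0.959, 0.002], [0.01, -0.005, -1.0]] q [-0.36, 0.58, 0.63, 2.14, -0.62, 0.59, 0.43]
t: 9.7
eef_pos: [0.4835, -0.1276, 0.2511]
tool_rot: [-0.001, 0.99, -0.143, 0.002]
contact_force: [1.2, -1.4, -5.1]
gripper_width: 0.558
t 9.7 p [ 0.4835 -0.1276  0.2511] F [ 1.2 -1.4 -5.1] w 0.558
[[0.959, -0.283, 0.004], [-0.283, -0.959, 0.002], [0.004, -0.003, -1.0]] q [-0.58, 0.34, 0.88, 2.06, -0.35, 0.88, 0.21]
```

View pics/w6.png

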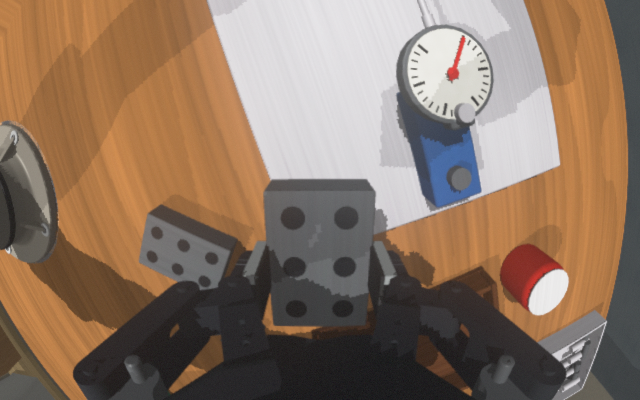

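```bash
python3 -m creep '[[[0,0,0,0.025,0.032,0,0],[0,0,0,0.025,0.032,0,0],[0,0,0,0.025,0.032,0,0],[0,0,0,0.025,0.032,0,0],[0,0,0,0.025,0.032,0,0],[0,0,0,0.025,0.032,0,0],[0,0,0,0.025,0.032,0,0],[0,0,0,0,0,0,0]]]'
python3 - <<'E'
from h import *
st()
E
```

```text
t: 10.42
eef_pos: [0.5909, -0.3869, 0.2252]
tool_rot: [-0.009, 0.991, -0.131, -0.01]
contact_force: [-0.8, -1.3, -4.3]
gripper_width: 0.556
t 10.42 p [ 0.5909 -0.3869  0.2252] F [-0.8 -1.3 -4.3] w 0.556
[[0.965, -0.261, -0.017], [-0.26, -0.965, 0.021], [-0.022, -0.016, -1.0]] q [0.04, 0.72, 0.73, 1.56, -0.53, 1.09, 0.64]
```

```bash
python3 -m creep '[[[-0.02,0.018,0,0,0,0.03,0],[0,0,0,0,0.005,0.03,0],[0,0,0,0,0.003,0.03,0],[0,0,0,0,0,0.02,0],[0,0,0,0,0,0.012,0],[0,0,0,0,0,0,0]]]'
python3 - <<'E'
from h import *
st()
E
```

```text
t: 10.92
eef_pos: [0.5847, -0.3989, 0.0913]
tool_rot: [-0.001, 0.991, -0.135, -0.005]
contact_force: [-3.1, 5.0, 24.0]
gripper_width: 0.558
t 10.92 p [ 0.5847 -0.3989  0.0913] F [-3.1  5.  24. ] w 0.558
[[0.964, -0.267, -0.009], [-0.267, -0.964, 0.003], [-0.009, -0.001, -1.0]] q [0.1, 0.87, 0.64, 1.63, -0.63, 0.87, 0.73]
```

```bash
python3 -m creep '[[[0,0,0,0,0,-0.004,0],[0,0,0,0,0,0,0.065],[0,0,0,0,0,0,0.065],[0,0,0,0,0,0,0.065],[0,0,0,0,0,0,0.065],[0,0,0,0,0,-0.02,0.065],[0,0,0,0,0,-0.03,0.065],[0,0,0,0,0,-0.04,0.065],[0,0,-0.1,0,0,-0.04,0.065],[0,0,-0.1,0,0,-0.04,0.065],[0,0,-0.07,0,0,-0.04,0.065]]]'
python3 - <<'E'
from h import *
st(); save(cam('wrist'),'w7');save(cam('top'),'t7')
E
```

```text
t: 11.83
eef_pos: [0.5839, -0.3953, 0.298]
tool_rot: [-0.007, 1.0, 0.005, -0.014]
contact_force: [1.2, 0.4, -0.2]
gripper_width: 0.762
t 11.83 p [ 0.5839 -0.3953  0.298 ] F [ 1.2  0.4 -0.2] w 0.762
[[1.0, 0.009, -0.028], [0.009, -1.0, 0.015], [-0.028, -0.015, -0.999]] q [0.06, 0.64, 0.71, 1.49, -0.42, 1.2, 0.85]
```

View pics/w7.png

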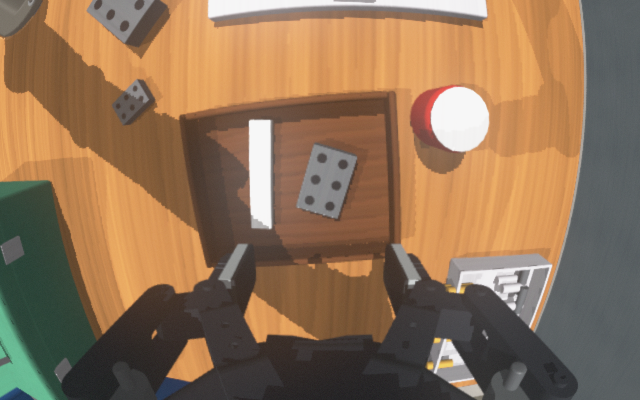

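View pics/t7.png

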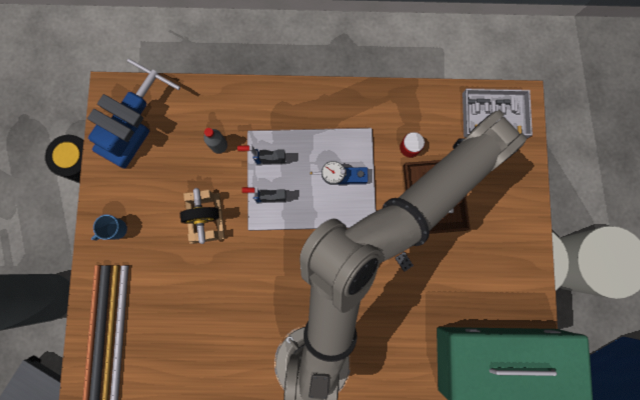

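Bar and block are in the tray and the plate holds only the gauge. On to the wheel.

```bash
python3 -m creep '[[[-0.015,0.028,0,-0.01,-0.04,-0.005,0.06],[0,0,0,-0.01,-0.04,-0.005,0.06],[0,0,0,-0.01,-0.04,-0.005,0.06],[0,0,0,-0.01,-0.04,-0.005,0.06],[0,0,0,-0.01,-0.04,-0.005,0.06],[0,0,0,-0.01,-0.04,-0.005,0.06],[0,0,0,-0.01,-0.04,-0.005,0.06],[0,0,0,-0.01,-0.04,0,0.06],[0,0,0,-0.01,-0.04,0,0.06],[0,0,0,-0.01,-0.04,0,0.06],[0,0,0,-0.01,-0.04,0,0.06],[0,0,0,-0.01,-0.04,0,0.06],[0,0,0,-0.01,-0.04,0,0.06],[0,0,0,-0.01,-0.04,0,0.06],[0,0,0,0,-0.04,0,0.06],[0,0,0,0,0,0,0.06]]]'
python3 - <<'E'
from h import *
st(); save(cam('wrist'),'w8')
E
```

```text
t: 13.27
eef_pos: [0.4402, 0.2095, 0.3285]
tool_rot: [0.002, 1.0, -0.004, 0.01]
contact_force: [0.4, 0.9, 0.8]
gripper_width: 0.705
t 13.27 p [0.4402 0.2095 0.3285] F [0.4 0.9 0.8] w 0.705
[[1.0, -0.007, 0.02], [-0.007, -1.0, -0.005], [0.02, 0.005, -1.0]] q [-1.13, 0.14, 0.61, 2.0, -0.07, 1.01, -0.49]
```

View pics/w8.png

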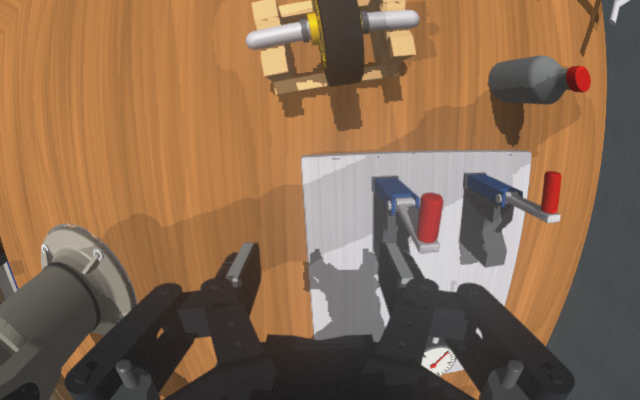

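```bash
python3 -m creep '[[[0,-0.02,0,0,-0.035,0,0.06],[0,0,0,0,-0.035,0,0.06],[0,0,0,0,-0.025,0,0.06],[0,0,0,0,0,0,0.06]]]'
cat > m3.py <<'E'
from h import *
st(); c=cam('wrist'); save(c,'w9'); P=cloud(c,True); hsv=cv2.cvtColor(c['color'],cv2.COLOR_RGB2HSV)
x,y,z=P[...,0],P[...,1],P[...,2]; V=hsv[...,2]; S=hsv[...,1]; H=hsv[...,0]
roi=(x>.33)&(x<.58)&(y>.28)&(y<.48)
m=roi&(S<50)&(V>110)&(z>0.08)&(z<0.105)
Q=P[m]; top=Q
print('axle n',len(Q),'zmax',np.round(np.percentile(Q[:,2],95),4))
r=cv2.minAreaRect((Q[:,:2]*1000).astype(np.float32)); print(r)
mu=Q[:,:2].mean(0); u,s,vt=np.linalg.svd(Q[:,:2]-mu,full_matrices=False); print('dir',vt[0],np.degrees(np.arctan2(vt[0,1],vt[0,0])))
t=roi&(V<75)&(z>0.11); T=P[t]; print('tyre zmax',np.percentile(T[:,2],99)); 
hi=T[T[:,2]>np.percentile(T[:,2],99)-0.02]
rr=cv2.minAreaRect((hi[:,:2]*1000).astype(np.float32)); print('tyre top',rr)
E
python3 m3.py
```

```text
t: 13.65
eef_pos: [0.4427, 0.2999, 0.3273]
tool_rot: [0.003, 1.0, -0.009, -0.001]
contact_force: [0.2, 0.8, -0.0]
gripper_width: 0.704
t 13.65 p [0.4427 0.2999 0.3273] F [ 0.2  0.8 -0. ] w 0.704
[[1.0, -0.018, -0.001], [-0.018, -1.0, -0.006], [-0.001, 0.006, -1.0]] q [-1.19, 0.24, 0.57, 1.89, -0.14, 1.05, -0.58]
axle n 2091 zmax 0.0967
((460.1810607910156, 370.2999267578125), (177.48324584960938, 20.52667236328125), 9.322172164916992)
dir [-0.98658264 -0.16326264] -170.60367749896733
tyre zmax 0.36166161252192536
tyre top ((442.8841247558594, 310.0018310546875), (26.310409545898438, 138.52540588378906), 88.76513671875)
```

View pics/w9.png

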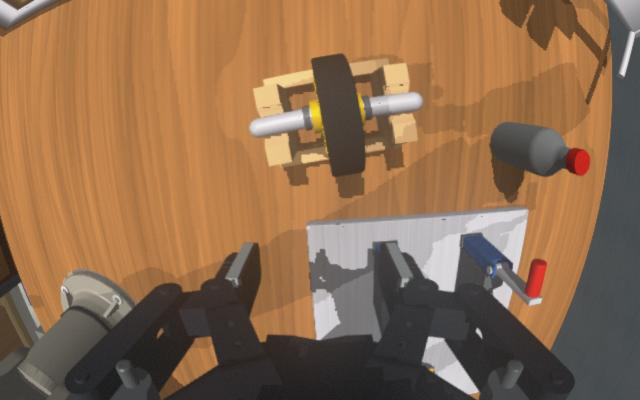

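```bash
python3 -m creep '[[[0.006,0,-0.091,0.008,-0.035,0,0.06],[0,0,-0.091,0.002,-0.035,0,0.06],[0,0,0,0,0,0.03,0.06],[0,0,0,0,0,0.03,0.06],[0,0,0,0,0,0,0.06]]]';python3 m3.py
```

```text
t: 14.12
eef_pos: [0.4566, 0.3605, 0.2667]
tool_rot: [0.0, 0.997, 0.079, 0.001]
contact_force: [-0.3, -0.7, 0.0]
gripper_width: 0.707
t 14.12 p [0.4566 0.3605 0.2667] F [-0.3 -0.7  0. ] w 0.707
[[0.987, 0.158, 0.002], [0.158, -0.987, -0.001], [0.002, 0.001, -1.0]] q [-1.16, 0.39, 0.49, 1.85, -0.22, 0.95, -0.41]
axle n 2953 zmax 0.0966
((460.2900390625, 370.7195739746094), (175.23211669921875, 19.550397872924805), 9.1057767868042)
dir [0.98666549 0.16276122] 9.367203981096143
tyre zmax 0.3011843809771902
tyre top ((455.27423095703125, 370.9046936035156), (137.3191680908203, 25.58888053894043), 8.57665729522705)
```

View pics/w9.png

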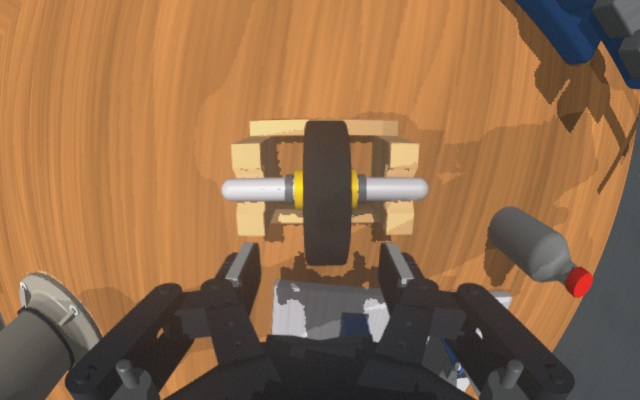

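```bash
python3 -m creep '[[[0,0,0,0.005,-0.009,0.02,0.06],[0,0,0,0,0,0.025,0.06],[0,0,0,0,0,0.025,0.06],[0,0,0,0,0,0.01,0.06],[0,0,0,0,0,0,0.06]]]';python3 -c "from h import *; st()"
```

```text
t: 14.58
eef_pos: [0.4693, 0.3645, 0.1969]
tool_rot: [-0.003, 0.997, 0.072, 0.007]
contact_force: [-0.5, -0.2, 0.2]
gripper_width: 0.702
t 14.58 p [0.4693 0.3645 0.1969] F [-0.5 -0.2  0.2] w 0.702
[[0.989, 0.144, 0.014], [0.144, -0.99, 0.007], [0.015, -0.004, -1.0]] q [-1.11, 0.49, 0.45, 1.88, -0.28, 0.81, -0.37]
```

```bash
python3 -m creep '[[[-0.007,-0.014,-0.018,-0.008,-0.007,0,0.06],[0,0,0,0,0,0.01,0.06],[0,0,0,0,0,0.005,0.06],[0,0,0,0,0,0,0.06]]]';python3 -c "from h import *; st()"
```

```text
t: 14.92
eef_pos: [0.4624, 0.3706, 0.1868]
tool_rot: [-0.001, 0.997, 0.081, 0.003]
contact_force: [-1.0, 0.6, -0.7]
gripper_width: 0.702
t 14.92 p [0.4624 0.3706 0.1868] F [-1.   0.6 -0.7] w 0.702
[[0.987, 0.161, 0.005], [0.161, -0.987, 0.002], [0.005, -0.001, -1.0]] q [-1.11, 0.51, 0.44, 1.89, -0.29, 0.8, -0.36]
```

```bash
python3 -m creep '[[[0,0,0,-0.002,0,0.006,0.06],[0,0,0,0,0,0.001,0.06],[0,0,0,0,0,0,0],[0,0,0,0,0,0,0],[0,0,0,0,0,0,0],[0,0,0,0,0,0,0],[0,0,0,0,0,0,0],[0,0,0,0,0,0,0]]]' 80;python3 -c "from h import *; st(); save(cam('wrist'),'w10')"
```

```text
t: 15.58
eef_pos: [0.4604, 0.3708, 0.1807]
tool_rot: [-0.001, 0.997, 0.081, 0.003]
contact_force: [-0.1, 1.3, 0.4]
gripper_width: 0.365
t 15.58 p [0.4604 0.3708 0.1807] F [-0.1  1.3  0.4] w 0.365
[[0.987, 0.161, 0.006], [0.161, -0.987, 0.003], [0.006, -0.002, -1.0]] q [-1.11, 0.51, 0.44, 1.89, -0.29, 0.79, -0.36]
```

View pics/w10.png

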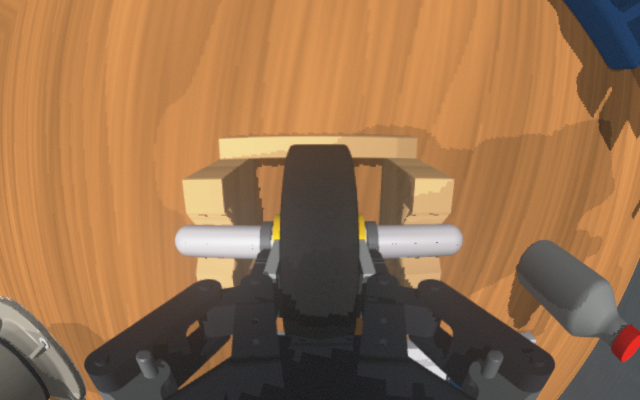

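```bash
python3 -m creep '[[[0,0,0,0,0,-0.02,0],[0,0,0,0,0,-0.03,0],[0,0,0,0,0,-0.035,0],[0,0,0,0,0,-0.035,0],[0,0,0,0,0,-0.035,0],[0,0,0,0,0,-0.035,0],[0,0,0.06,0,0,-0.025,0],[0,0,0.06,0,0,-0.01,0],[0,0,0,0,0,0,0]]]' 100;python3 -c "from h import *; st(); save(cam('wrist'),'w11')"
```

```text
t: 16.38
eef_pos: [0.4533, 0.3656, 0.4016]
tool_rot: [0.01, 1.0, 0.018, -0.008]
contact_force: [0.7, 0.2, -8.1]
gripper_width: 0.36
t 16.38 p [0.4533 0.3656 0.4016] F [ 0.7  0.2 -8.1] w 0.36
[[0.999, 0.036, -0.015], [0.035, -0.999, -0.02], [-0.015, 0.02, -1.0]] q [-1.23, 0.28, 0.56, 1.67, -0.15, 1.26, -0.6]
```

View pics/w11.png

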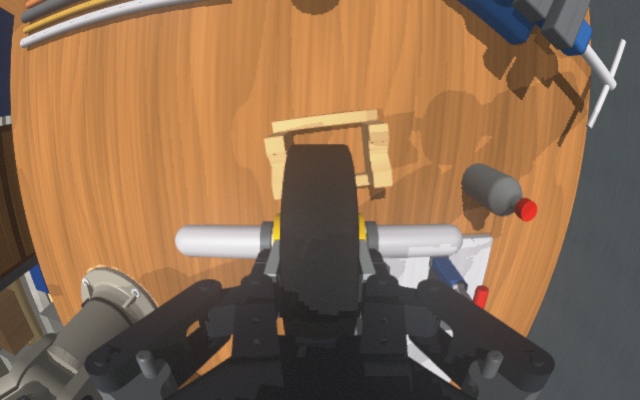

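```bash
python3 -m creep '[[[0.02,0.015,0,0.01,0.017,0,0],[0,0,0,0.016,0.028,0,0],[0,0,0,0.016,0.028,0,0],[0,0,0,0.016,0.028,0,0],[0,0,0,0.016,0.028,0,0],[0,0,0,0.016,0.028,0,0],[0,0,0,0.016,0.028,0,0],[0,0,0,0.016,0.028,0,0],[0,0,0,0.01,0.014,0,0],[0,0,0,0,0,0,0]]]';python3 -c "from h import *; st(); save(cam('wrist'),'w12');save(cam('side'),'s12')"
```

```text
t: 17.27
eef_pos: [0.5897, 0.1365, 0.3726]
tool_rot: [0.01, 0.999, 0.035, -0.019]
contact_force: [0.1, -0.3, -7.3]
gripper_width: 0.363
t 17.27 p [0.5897 0.1365 0.3726] F [ 0.1 -0.3 -7.3] w 0.363
[[0.997, 0.07, -0.037], [0.069, -0.997, -0.022], [-0.038, 0.02, -0.999]] q [-0.82, 0.37, 0.65, 1.66, -0.22, 1.24, -0.05]
```

View pics/s12.png

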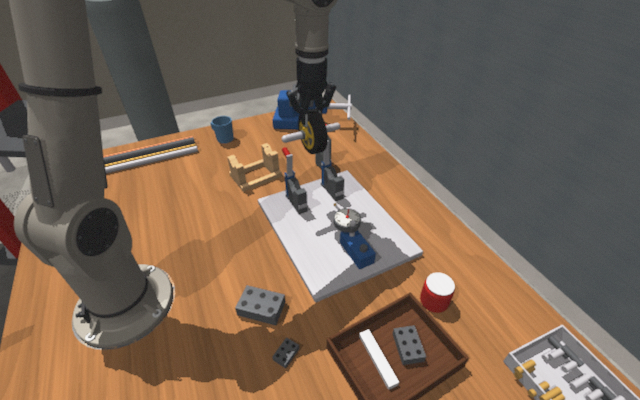

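View pics/w12.png

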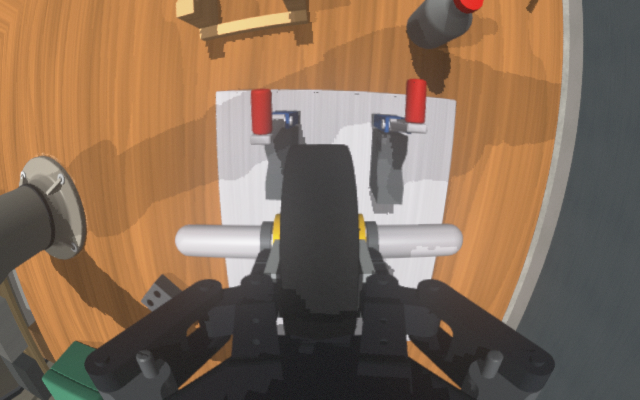

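```bash
python3 -m creep '[[[0.022,0.037,0.028,0.006,-0.0045,0,0],[0,0,0,0,0,0.02,0],[0,0,0,0,0,0.025,0],[0,0,0,0,0,0.025,0],[0,0,0,0,0,0.02,0],[0,0,0,0,0,0.01,0],[0,0,0,0,0,0,0]]]';python3 -c "from h import *; st()"
```

```text
t: 17.95
eef_pos: [0.585, 0.1582, 0.2606]
tool_rot: [-0.004, 0.999, 0.033, -0.008]
contact_force: [0.1, -0.5, -7.6]
gripper_width: 0.362
t 17.95 p [0.585  0.1582 0.2606] F [ 0.1 -0.5 -7.6] w 0.362
[[0.998, 0.065, -0.016], [0.065, -0.998, 0.008], [-0.015, -0.009, -1.0]] q [-0.8, 0.46, 0.59, 1.79, -0.31, 0.99, -0.02]
```

```bash
python3 -m creep '[[[-0.008,0.016,0.023,0.005,0.009,0,0],[0,0,0,0.005,0.009,0,0],[0,0,0,0,0,0,0]]]';python3 -c "from h import *; st()"
```

```text
t: 18.2
eef_pos: [0.596, 0.1425, 0.2607]
tool_rot: [-0.001, 1.0, 0.023, 0.001]
contact_force: [0.0, -0.7, -6.8]
gripper_width: 0.365
t 18.2 p [0.596  0.1425 0.2607] F [ 0.  -0.7 -6.8] w 0.365
[[0.999, 0.046, 0.001], [0.046, -0.999, 0.001], [0.001, -0.001, -1.0]] q [-0.78, 0.47, 0.6, 1.79, -0.31, 0.98, -0.01]
```

```bash
python3 -m creep '[[[0,0,0,0,0,0.015,0],[0,0,0,0,0.001,0.015,0],[0,0,0,0,0.001,0.01,0],[0,0,0,0,0,0,0]]]';python3 -c "from h import *; st(); save(cam('wrist'),'w13');save(cam('side'),'s13',(250,80,400,220),4)"
```

```text
t: 18.53
eef_pos: [0.6009, 0.1389, 0.2255]
tool_rot: [-0.002, 1.0, 0.022, 0.006]
contact_force: [-0.4, 0.1, -8.6]
gripper_width: 0.363
t 18.53 p [0.6009 0.1389 0.2255] F [-0.4  0.1 -8.6] w 0.363
[[0.999, 0.044, 0.012], [0.044, -0.999, 0.005], [0.012, -0.004, -1.0]] q [-0.75, 0.51, 0.57, 1.81, -0.35, 0.9, 0.02]
```

View pics/s13.png

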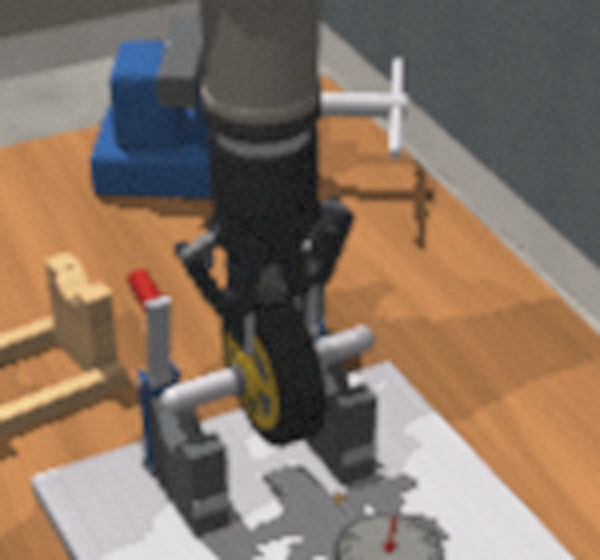

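View pics/w13.png

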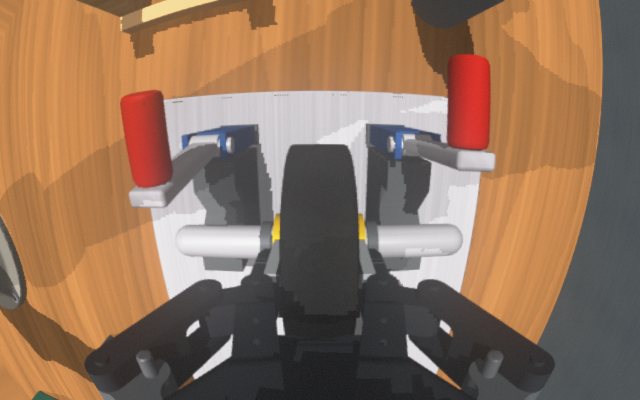

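```bash
python3 -m creep '[[[-0.005,-0.012,0,-0.005,-0.0025,0.008,0],[0,0,0,-0.001,0,0.008,0],[0,0,0,-0.001,0,0.005,0],[0,0,0,0,0,0,0]]]';python3 -c "from h import *; st()"
```

```text
t: 18.97
eef_pos: [0.5957, 0.1424, 0.207]
tool_rot: [-0.001, 1.0, 0.022, 0.003]
contact_force: [0.2, 1.2, -8.4]
gripper_width: 0.363
t 18.97 p [0.5957 0.1424 0.207 ] F [ 0.2  1.2 -8.4] w 0.363
[[0.999, 0.044, 0.006], [0.044, -0.999, 0.002], [0.006, -0.002, -1.0]] q [-0.75, 0.53, 0.56, 1.83, -0.36, 0.88, 0.03]
```

```bash
cat > m4.py <<'E'
from h import *
c=cam('wrist'); P=cloud(c,True); hsv=cv2.cvtColor(c['color'],cv2.COLOR_RGB2HSV)
x,y,z=P[...,0],P[...,1],P[...,2]; V=hsv[...,2]; S=hsv[...,1]
a=np.radians(2.4); O=np.array([.5957,.1413])
rx=(x-O[0])*np.cos(a)+(y-O[1])*np.sin(a); ry=-(x-O[0])*np.sin(a)+(y-O[1])*np.cos(a)
roi=(abs(rx)<.12)&(abs(ry)<.045)
for n,s in (('near',-1),('far',1)):
    m=roi&(z>.096)&(z<.106)&(V<110)&(rx*s>.03)&(ry>0.015)
    print(n,m.sum(),'x',np.round(np.percentile(rx[m],[2,98])*1000,1),'y',np.round(np.percentile(ry[m],[2,98])*1000,1))
ax=roi&(S<50)&(V>100)&(z>.09)&(z<.14)&(abs(ry)<.03)&(abs(rx)>.03)
for s in (-1,1):
    m=ax&(rx*s>0); print('axle',m.sum(),'x',np.round(np.percentile(rx[m],[1,99])*1000,1),'y',np.round(np.percentile(ry[m],[2,50,98])*1000,1),'ztop',np.round(np.percentile(z[m],95)*1000,1))
E
python3 m4.py
```

```text
near 1288 x [-69.5 -49. ] y [16.  39.9]
far 1276 x [50.7 79.7] y [16.4 40. ]
axle 3953 x [-85.2 -30.9] y [-28.6   2.9  26. ] ztop 121.8
axle 4082 x [31.1 85.2] y [-27.8   4.1  27. ] ztop 121.9
```

```bash
python3 -m creep '[[[0,0,0,0,0.001,0.006,0],[0,0,0,0,0.0,0.005,0],[0,0,0,0,0,0.003,0],[0,0,0,0,0,0.001,0],[0,0,0,0,0,0,0]]]';python3 -c "from h import *; st()"; python3 m4.py
```

```text
t: 19.43
eef_pos: [0.597, 0.1425, 0.1923]
tool_rot: [-0.002, 1.0, 0.022, 0.004]
contact_force: [0.3, 0.5, -7.3]
gripper_width: 0.365
t 19.43 p [0.597  0.1425 0.1923] F [ 0.3  0.5 -7.3] w 0.365
[[0.999, 0.044, 0.008], [0.044, -0.999, 0.004], [0.008, -0.004, -1.0]] q [-0.74, 0.55, 0.55, 1.84, -0.38, 0.85, 0.04]
near 1466 x [-69.3 -48.9] y [16.  39.9]
far 1467 x [50.5 79.9] y [16.3 40.1]
axle 4298 x [-83.2 -31.1] y [-25.8   1.8  26.2] ztop 106.8
axle 4432 x [31.1 86.5] y [-22.9   3.7  27.2] ztop 107.3
```

```bash
python3 -m creep '[[[0,0,0,0,0.0,0.001,0],[0,0,0,0,0.0,0.001,0],[0,0,0,0,0,0,0],[0,0,0,0,0,0,0.03],[0,0,0,0,0,0,0.04],[0,0,0,0,0,0,0.052],[0,0,0,0,0,0,0.052],[0,0,0,0,0,0,0.052],[0,0,0,0,0,0,0.052]]]';python3 -c "from h import *; st()"; python3 m4.py
```

```text
t: 20.23
eef_pos: [0.6011, 0.1415, 0.1952]
tool_rot: [-0.003, 1.0, 0.022, 0.009]
contact_force: [0.2, -0.0, 0.2]
gripper_width: 0.606
t 20.23 p [0.6011 0.1415 0.1952] F [ 0.2 -0.   0.2] w 0.606
[[0.999, 0.044, 0.018], [0.043, -0.999, 0.006], [0.018, -0.005, -1.0]] q [-0.74, 0.55, 0.55, 1.83, -0.38, 0.84, 0.04]
near 1428 x [-69.6 -49.1] y [16.1 39.9]
far 1405 x [50.6 79.9] y [15.8 39.9]
axle 4142 x [-83.3 -31.9] y [-27.6   1.8  26.3] ztop 106.7
axle 3995 x [30.8 87.2] y [-23.9   5.1  27.6] ztop 108.1
```

```bash
python3 -m creep '[[[0,0,0,-0.002,0,-0.015,0.052],[0,0,0,0,0.0,-0.025,0.052],[0,0,0,0,0,-0.03,0.052],[0,0,0,0,0,-0.035,0.052],[0,0,0,0,0,-0.035,0.052],[0,0,0,0,0,0,0.052]]]';python3 -c "from h import *; st();save(cam('wrist'),'w14');save(cam('side'),'s14',(250,80,400,220),4)"; python3 m4.py
```

```text
t: 20.78
eef_pos: [0.5953, 0.139, 0.3441]
tool_rot: [-0.001, 1.0, 0.021, 0.008]
contact_force: [1.5, -1.1, 0.9]
gripper_width: 0.61
t 20.78 p [0.5953 0.139  0.3441] F [ 1.5 -1.1  0.9] w 0.61
[[0.999, 0.041, 0.015], [0.041, -0.999, 0.003], [0.015, -0.002, -1.0]] q [-0.82, 0.38, 0.65, 1.71, -0.25, 1.12, -0.06]
near 542 x [-76.1 -48.9] y [15.6 39.7]
far 613 x [50.8 79.8] y [15.4 40.2]
axle 1565 x [-84.3 -30.9] y [-28.6  -2.6  19.8] ztop 106.8
axle 1641 x [31.7 87.9] y [-28.9  -0.6  26.5] ztop 107.1
```

View pics/w14.png

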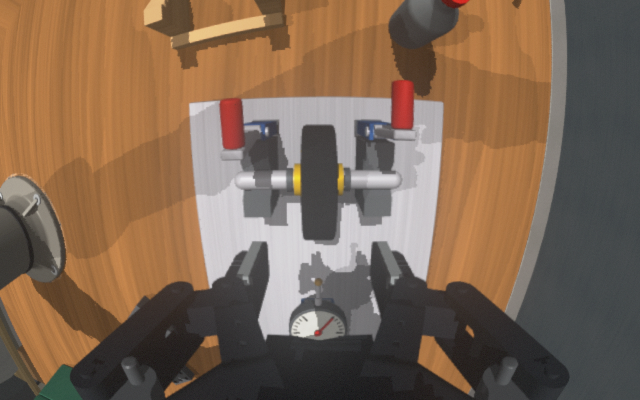

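View pics/s14.png

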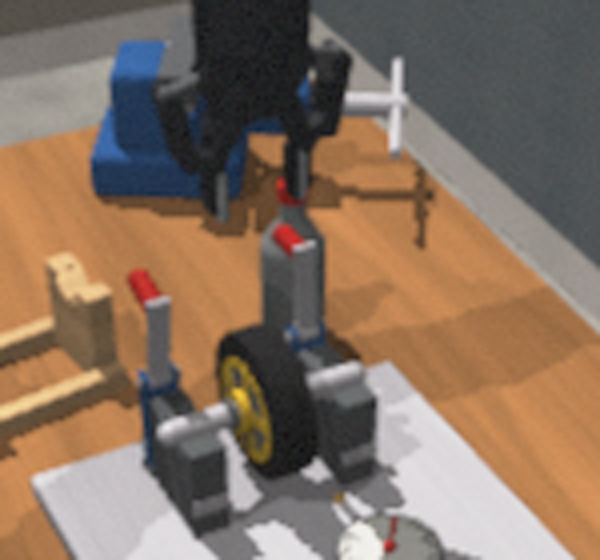

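The wheel is seated (wheel at 319,182). Now I'll measure the strap knobs.

```bash
cat > m5.py <<'E'
from h import *
c=cam('wrist'); P=cloud(c,True); hsv=cv2.cvtColor(c['color'],cv2.COLOR_RGB2HSV)
x,y,z=P[...,0],P[...,1],P[...,2]; V=hsv[...,2]; S=hsv[...,1]; H=hsv[...,0]
a=np.radians(2.4); O=np.array([.5957,.1413])
rx=(x-O[0])*np.cos(a)+(y-O[1])*np.sin(a); ry=-(x-O[0])*np.sin(a)+(y-O[1])*np.cos(a)
red=((H<8)|(H>172))&(S>150)&(V>80)&(z>.11)&(abs(ry)<.15)
for n,s in (('near',-1),('far',1)):
    m=red&(rx*s>.03)&(rx*s<.11)
    if m.sum()<20: print(n,'none'); continue
    print(n,m.sum(),'x',np.round(np.percentile(rx[m],[2,50,98])*1000,1),'y',np.round(np.percentile(ry[m],[2,50,98])*1000,1),'z',np.round(np.percentile(z[m],[2,50,98])*1000,1))
E
python3 m5.py
```

```text
near 888 x [-70.4 -63.3 -57. ] y [46.8 66.  81.8] z [187.3 191.1 194.4]
far 1032 x [57.3 63.5 72.1] y [60.9 78.8 95.5] z [181.4 187.  189.5]
```

```bash
python3 -m creep '[[[-0.003,-0.015,0,-0.016,-0.017,0.005,0.04],[0,0,0,-0.016,-0.017,0.005,0.04],[0,0,0,-0.016,-0.017,0.01,0.04],[0,0,0,-0.016,-0.017,0.01,0.04],[0,0,0,0,0,0,0.04]]]';python3 -c "from h import *; st()"
```

```text
t: 21.4
eef_pos: [0.5196, 0.204, 0.2983]
tool_rot: [0.006, 1.0, 0.019, -0.011]
contact_force: [-0.7, 0.4, -0.2]
gripper_width: 0.469
t 21.4 p [0.5196 0.204  0.2983] F [-0.7  0.4 -0.2] w 0.469
[[0.999, 0.037, -0.021], [0.037, -0.999, -0.012], [-0.022, 0.012, -1.0]] q [-0.98, 0.34, 0.62, 1.86, -0.22, 1.03, -0.23]
```

```bash
python3 -m creep '[[[0.012,0.021,-0.005,0.0085,-0.002,0.005,0.04],[0,0,0,0,0,0.015,0.04],[0,0,0,0,0,0.01,0.04],[0,0,0,0,0,0,0.04]]]';python3 -c "from h import *; st();save(cam('wrist'),'w15')"; python3 m5.py
```

```text
t: 21.73
eef_pos: [0.5243, 0.2069, 0.262]
tool_rot: [0.002, 1.0, 0.023, -0.004]
contact_force: [-0.6, -0.3, 0.4]
gripper_width: 0.466
t 21.73 p [0.5243 0.2069 0.262 ] F [-0.6 -0.3  0.4] w 0.466
[[0.999, 0.047, -0.009], [0.047, -0.999, -0.004], [-0.009, 0.004, -1.0]] q [-0.95, 0.39, 0.6, 1.89, -0.26, 0.95, -0.19]
near 1577 x [-71.4 -64.4 -57.7] y [46.9 67.1 82.1] z [186.6 191.  194.2]
far 1347 x [56.5 60.7 69.8] y [61.  80.2 96.8] z [178.7 186.  189.2]
```

View pics/w15.png

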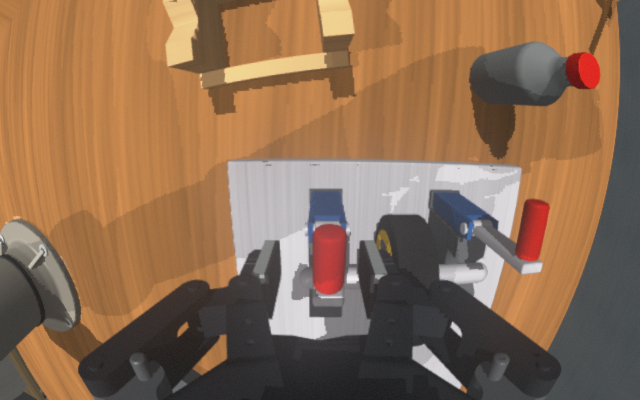

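```bash
python3 -m creep '[[[0.004,0.009,0.004,0.004,0,0.01,0.04],[0,0,0,0,0,0.01,0.04],[0,0,0,0,0,0.003,0.04],[0,0,0,0,0,0,0.0],[0,0,0,0,0,0,0],[0,0,0,0,0,0,0],[0,0,0,0,0,0,0],[0,0,0,0,0,0,0]]]' 30;python3 -c "from h import *; st();save(cam('wrist'),'w16')"; python3 m5.py
```

```text
t: 22.5
eef_pos: [0.5289, 0.2062, 0.2417]
tool_rot: [-0.001, 1.0, 0.02, -0.001]
contact_force: [1.4, 0.0, -5.3]
gripper_width: 0.193
t 22.5 p [0.5289 0.2062 0.2417] F [ 1.4  0.  -5.3] w 0.193
[[0.999, 0.04, -0.001], [0.04, -0.999, 0.002], [-0.001, -0.002, -1.0]] q [-0.93, 0.42, 0.58, 1.91, -0.29, 0.9, -0.17]
near 2184 x [-71.4 -63.9 -56.7] y [47.4 70.6 82.9] z [184.1 190.8 194.2]
far 1670 x [56.3 60.3 69.4] y [61.2 80.6 96.6] z [177.  185.6 189. ]
```

View pics/w16.png

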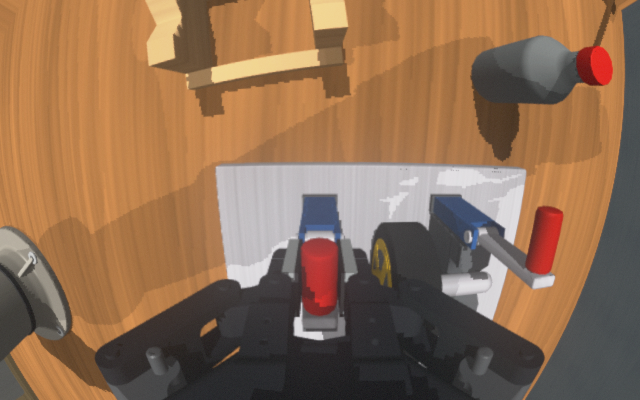

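```bash
python3 -m creep '[[[0,0,0,0,0.007,-0.001,0],[0,0,0,0,0.0065,0,0],[0,0,0,0,0.008,0,0],[0,0,0,0,0.008,0.001,0],[0,0,0,0,0.0075,0.002,0],[0,0,0,0,0.0075,0.002,0],[0,0,0,0,0,0,0]]]' 30;python3 -c "from h import *; st();save(cam('wrist'),'w17')"; python3 m5.py
```

```text
t: 23.18
eef_pos: [0.5301, 0.1744, 0.2421]
tool_rot: [-0.012, 1.0, 0.025, 0.0]
contact_force: [4.8, 0.1, -13.0]
gripper_width: 0.197
t 23.18 p [0.5301 0.1744 0.2421] F [  4.8   0.1 -13. ] w 0.197
[[0.999, 0.051, -0.0], [0.051, -0.998, 0.025], [0.001, -0.025, -1.0]] q [-0.87, 0.4, 0.58, 1.93, -0.31, 0.89, -0.08]
near 1906 x [-70.9 -64.  -57.3] y [23.4 49.2 57.9] z [183.4 192.7 198.6]
far 1862 x [56.3 59.8 69.4] y [60.7 78.8 96. ] z [176.5 185.7 189.1]
```

View pics/w17.png

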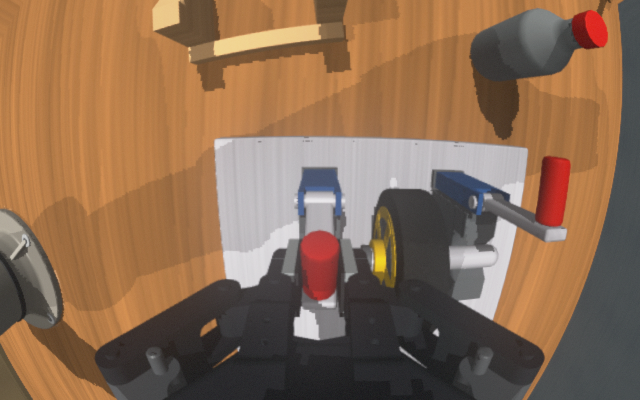

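```bash
python3 -m creep '[[[-0.012,0,0,0,0.009,0.003,0],[-0.01,0,0,0,0.009,0.004,0],[0,0,0,0,0.009,0.004,0],[0,0,0,0,0.009,0.005,0],[0,0,0,0,0.008,0.006,0],[0,0,0,0,0.007,0.007,0],[0,0,0,0,0,0,0]]]' 30;python3 -c "from h import *; o,_=st();p=o['eef_pos'];import numpy as np;a=np.radians(2.4);dx,dy=p[0]-.5957,p[1]-.1413;y=52-1000*(-dx*np.sin(a)+dy*np.cos(a));z=p[2]*1000-54-110;print('arm',y,z,np.hypot(y,z),np.arctan2(z,y))"; python3 m5.py
```

```text
t: 23.87
eef_pos: [0.5322, 0.1327, 0.2186]
tool_rot: [-0.009, 1.0, 0.029, -0.001]
contact_force: [1.8, 1.0, -8.8]
gripper_width: 0.198
t 23.87 p [0.5322 0.1327 0.2186] F [ 1.8  1.  -8.8] w 0.198
[[0.998, 0.058, -0.003], [0.058, -0.998, 0.018], [-0.002, -0.018, -1.0]] q [-0.8, 0.42, 0.57, 1.97, -0.32, 0.84, 0.01]
arm 57.90773831987416 54.55646306726118 79.55949861413441 0.7556083830871455
near 1286 x [-71.5 -64.3 -56.9] y [ 4.3 10.7 16.9] z [177.1 181.3 184.6]
far 2388 x [56.  59.4 69.3] y [60.  77.2 95.1] z [176.  185.4 189.2]
```

```bash
python3 -m creep '[[[-0.015,0,0.012,0,0.006,0.007,0],[0,0,0,0,0.005,0.008,0],[0,0,0,0,0.004,0.008,0],[0,0,0,0,0.003,0.008,0],[0,0,0,0,0.002,0.006,0],[0,0,0,0,0.001,0.005,0],[0,0,0,0,0,0,0]]]' 30;python3 -c "from h import *; o,_=st();p=o['eef_pos'];import numpy as np;a=np.radians(2.4);dx,dy=p[0]-.5957,p[1]-.1413;y=52-1000*(-dx*np.sin(a)+dy*np.cos(a));z=p[2]*1000-54-110;print('arm',y,z,np.hypot(y,z),np.arctan2(z,y))
save(cam('wrist'),'w18')"; python3 m5.py
```

```text
t: 24.5
eef_pos: [0.5332, 0.115, 0.1822]
tool_rot: [-0.003, 1.0, 0.025, -0.003]
contact_force: [-1.7, 1.9, -4.2]
gripper_width: 0.2
t 24.5 p [0.5332 0.115  0.1822] F [-1.7  1.9 -4.2] w 0.2
[[0.999, 0.05, -0.006], [0.05, -0.999, 0.007], [-0.005, -0.007, -1.0]] q [-0.75, 0.47, 0.55, 2.0, -0.36, 0.77, 0.06]
arm 75.70756306140316 18.190670126300347 77.86228602051325 0.23580542939563343
near 1220 x [-71.  -64.  -56.9] y [-25.  -16.2  -9.8] z [148.7 151.9 153.1]
far 340 x [55.5 58.  61.2] y [59.7 79.  95.3] z [172.6 175.6 178. ]
```

View pics/w18.png

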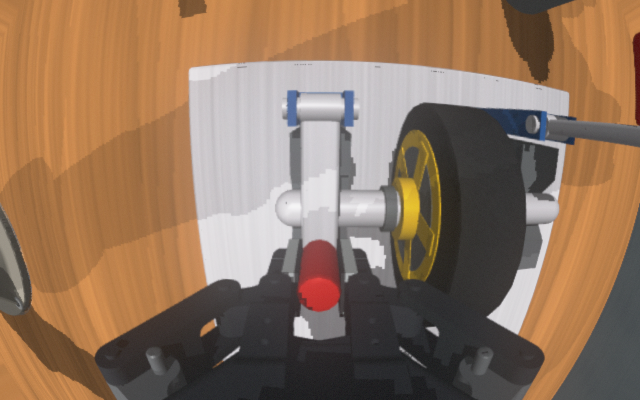

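```bash
python3 -m creep '[[[0,0,0,0,0,0,0.035],[0,0,0,0,0,0,0.035],[0,0,0,0,0,0,0.035],[0,0,0,0,0,-0.02,0.035],[0,0,0,0,0,-0.025,0.035],[0,0,0,0,0,-0.02,0.035],[0,0,0,0,0,-0.008,0],[0,0,0,0,0,0,0],[0,0,0,0,0,0,0],[0,0,0,0,0,0,0],[0,0,0,0,0,0,0]]]' 30;python3 -c "from h import *; st()"; python3 m5.py
```

```text
t: 25.52
eef_pos: [0.5345, 0.1125, 0.2555]
tool_rot: [0.0, 1.0, 0.025, -0.002]
contact_force: [-0.1, -0.3, 0.4]
gripper_width: 0.001
t 25.52 p [0.5345 0.1125 0.2555] F [-0.1 -0.3  0.4] w 0.001
[[0.999, 0.05, -0.004], [0.05, -0.999, -0.001], [-0.004, 0.001, -1.0]] q [-0.81, 0.37, 0.62, 1.94, -0.26, 0.92, -0.01]
near 491 x [-71.6 -64.4 -57.2] y [-24.7 -17.5 -10.7] z [150.7 152.  153.4]
far 1699 x [56.3 60.2 69.6] y [60.1 76.6 94.9] z [177.3 186.2 189.4]
```

```bash
python3 -m creep '[[[0,0,0,-0.0025,-0.008,0.01,0],[0,0,0,0,0,0.01,0],[0,0,0,0,0,0.008,0],[0,0,0,0,0,0.002,0],[0,0,0,0,0,0,0]]]' 30;python3 -c "from h import *; st()"; python3 m5.py
```

```text
t: 25.98
eef_pos: [0.5314, 0.1207, 0.2241]
tool_rot: [-0.0, 1.0, 0.025, -0.004]
contact_force: [-7.1, 1.2, 14.1]
gripper_width: 0.0
t 25.98 p [0.5314 0.1207 0.2241] F [-7.1  1.2 14.1] w 0.0
[[0.999, 0.05, -0.007], [0.05, -0.999, -0.0], [-0.007, -0.0, -1.0]] q [-0.8, 0.41, 0.59, 1.97, -0.3, 0.86, 0.0]
near none
far 2252 x [56.  59.4 69.3] y [60.  76.7 94.8] z [176.  185.6 189.2]
```

```bash
python3 -m creep '[[[0,0,0,0,0,-0.03,0.04],[0,0,0.008,0,0,-0.03,0.04],[0,0,0,0.02,-0.015,-0.015,0.04],[0,0,0,0.022,-0.017,0,0.04],[0,0,0,0.022,-0.017,0,0.04],[0,0,0,0.022,-0.017,0,0.04],[0,0,0,0.022,-0.017,0,0.04],[0,0,0,0.022,-0.016,0,0.04],[0,0,0,0,0,0,0.04]]]' 30;python3 -c "from h import *; st();save(cam('wrist'),'w19')"; python3 m5.py
```

```text
t: 26.78
eef_pos: [0.6589, 0.2289, 0.2883]
tool_rot: [0.0, 1.0, 0.02, -0.01]
contact_force: [-0.6, 1.1, 0.7]
gripper_width: 0.467
t 26.78 p [0.6589 0.2289 0.2883] F [-0.6  1.1  0.7] w 0.467
[[0.999, 0.041, -0.021], [0.041, -0.999, -0.001], [-0.021, 0.0, -1.0]] q [-0.8, 0.59, 0.58, 1.53, -0.35, 1.15, -0.11]
near none
far 1298 x [57.7 65.  71.8] y [61.6 79.3 95.9] z [183.6 187.2 189.3]
```

View pics/w19.png

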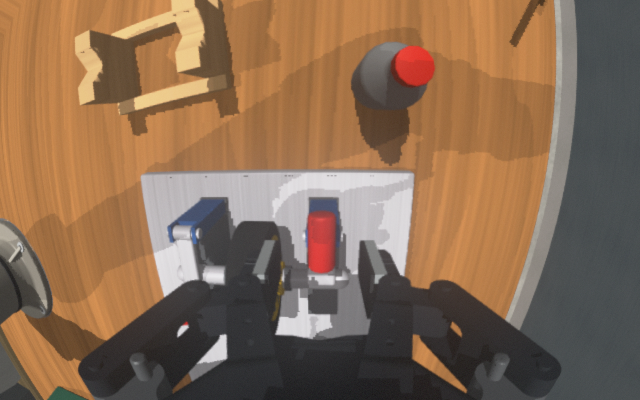

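```bash
python3 -m creep '[[[0,0.021,0,-0.002,0.003,0.01,0.04],[0,0,0,0,0,0.02,0.04],[0,0,0,0,0,0.015,0.04],[0,0,0,0,0,0,0.04]]]' 30;python3 -c "from h import *; st()"; python3 m5.py
```

```text
t: 27.22
eef_pos: [0.652, 0.2167, 0.2403]
tool_rot: [0.002, 1.0, 0.017, -0.002]
contact_force: [0.5, 0.2, -0.4]
gripper_width: 0.468
t 27.22 p [0.652  0.2167 0.2403] F [ 0.5  0.2 -0.4] w 0.468
[[0.999, 0.033, -0.004], [0.033, -0.999, -0.005], [-0.004, 0.005, -1.0]] q [-0.79, 0.62, 0.57, 1.61, -0.37, 1.03, -0.08]
near none
far 2338 x [57.9 65.1 72.7] y [61.4 79.6 96. ] z [183.4 187.1 189.1]
```

```bash
python3 -m creep '[[[0.005,0.004,-0.008,0.005,-0.009,0.003,0.04],[0,0,0,0,0,0.003,0.04],[0,0,0,0,0,0,0],[0,0,0,0,0,0,0],[0,0,0,0,0,0,0],[0,0,0,0,0,0,0],[0,0,0,0,0,0,0]]]' 30;cat > arm.py <<'E'
from h import *
o,_=st();p=o['eef_pos'];a=np.radians(2.4);dx,dy=p[0]-.5957,p[1]-.1413;y=52-1000*(-dx*np.sin(a)+dy*np.cos(a));z=p[2]*1000-54-110;print('rigx',1000*(dx*np.cos(a)+dy*np.sin(a)),'arm',y,z,np.hypot(y,z),np.arctan2(z,y))
E
python3 arm.py; python3 m5.py
```

```text
t: 27.85
eef_pos: [0.6579, 0.2254, 0.2382]
tool_rot: [-0.001, 1.0, 0.02, 0.002]
contact_force: [-0.3, 0.8, -2.3]
gripper_width: 0.198
t 27.85 p [0.6579 0.2254 0.2382] F [-0.3  0.8 -2.3] w 0.198
[[0.999, 0.04, 0.004], [0.04, -0.999, 0.002], [0.004, -0.002, -1.0]] q [-0.79, 0.63, 0.56, 1.59, -0.37, 1.03, -0.08]
rigx 65.65864700731142 arm -29.42124360127613 74.19222003989671 79.81287546188324 1.948328744772221
near none
far 2240 x [58.3 65.6 73.2] y [61.5 80.9 96.4] z [182.8 187.1 189.1]
```

```bash
python3 -m creep '[[[0,0,0,0,0.0085,-0.003,0],[0,0,0,0,0.0085,-0.002,0],[0,0,0,0,0.0085,-0.001,0],[0,0,0,0,0.0085,0,0],[0,0,0,0,0.0085,0,0],[-0.008,0,0,0,0.0085,0.001,0],[-0.008,0,0,0,0.0085,0.002,0],[0,0,0,0,0,0,0]]]' 30;python3 arm.py; python3 m5.py
```

```text
t: 28.57
eef_pos: [0.6595, 0.182, 0.2438]
tool_rot: [-0.007, 1.0, 0.027, 0.004]
contact_force: [3.8, 0.1, -9.4]
gripper_width: 0.198
t 28.57 p [0.6595 0.182  0.2438] F [ 3.8  0.1 -9.4] w 0.198
[[0.999, 0.054, 0.007], [0.053, -0.998, 0.014], [0.008, -0.013, -1.0]] q [-0.73, 0.6, 0.56, 1.62, -0.37, 1.02, -0.0]
rigx 65.46640196964258 arm 13.970549716656606 79.75193929507049 80.96633918308386 1.3973808198822157
near 434 x [-70.8 -62.8 -56.5] y [-24.1 -12.8  -9.1] z [123.8 151.1 153. ]
far 2020 x [58.4 65.3 72.2] y [26.4 51.3 61.8] z [184.4 192.7 198.5]
```

```bash
python3 -m creep '[[[-0.007,-0.007,0.012,0,0.009,0.003,0],[-0.007,0,0,0,0.009,0.004,0],[0,0,0,0,0.009,0.004,0],[0,0,0,0,0.009,0.005,0],[0,0,0,0,0.008,0.006,0],[0,0,0,0,0.007,0.007,0],[0,0,0,0,0,0,0]]]' 30;python3 arm.py; python3 m5.py
```

```text
t: 29.2
eef_pos: [0.6617, 0.1421, 0.2235]
tool_rot: [-0.01, 1.0, 0.025, 0.0]
contact_force: [2.4, 1.6, -8.4]
gripper_width: 0.195
t 29.2 p [0.6617 0.1421 0.2235] F [ 2.4  1.6 -8.4] w 0.195
[[0.999, 0.05, 0.0], [0.05, -0.999, 0.021], [0.001, -0.021, -1.0]] q [-0.67, 0.61, 0.55, 1.65, -0.39, 0.98, 0.07]
rigx 65.96262885277493 arm 53.95716370960642 59.485461713337656 80.3112424934033 0.8340917472610759
near 498 x [-70.5 -62.9 -56.6] y [-24.9 -14.3  -9.5] z [129.4 151.5 153.2]
far 1284 x [58.4 65.6 72.7] y [11.  17.2 23.2] z [180.2 184.9 188.6]
```

```bash
python3 -m creep '[[[-0.01,0,0.005,0,0.006,0.006,0],[-0.008,0,0,0,0.006,0.007,0],[0,0,0,0,0.005,0.008,0],[0,0,0,0,0.004,0.008,0],[0,0,0,0,0.003,0.008,0],[0,0,0,0,0.001,0.007,0],[0,0,0,0,0,0.004,0],[0,0,0,0,0,0,0]]]' 30;python3 arm.py; python3 m5.py
```

```text
t: 29.92
eef_pos: [0.6628, 0.1202, 0.1851]
tool_rot: [-0.004, 1.0, 0.024, -0.001]
contact_force: [0.7, 3.9, -4.4]
gripper_width: 0.196
t 29.92 p [0.6628 0.1202 0.1851] F [ 0.7  3.9 -4.4] w 0.196
[[0.999, 0.047, -0.001], [0.047, -0.999, 0.009], [-0.001, -0.009, -1.0]] q [-0.63, 0.65, 0.53, 1.68, -0.41, 0.92, 0.11]
rigx 66.16036248833858 arm 75.88320065599684 21.06804488312136 78.75355647204447 0.2708168948832141
near 1242 x [-69.4 -59.6 -55. ] y [-24.5 -13.3  -9.4] z [119.7 146.9 152.9]
far 1459 x [58.2 65.  73.1] y [-23.  -14.1  -7.9] z [145.3 154.8 156.2]
```

```bash
python3 -m creep '[[[0,0,0,0,0,0,0.035],[0,0,0,0,0,0,0.035],[0,0,0,0,0,0,0.035],[0,0,0,0,0,-0.02,0.035],[0,0,0,0,0,-0.025,0.035],[0,0,0,0,0,-0.02,0.035],[0,0,0,0,0,-0.008,0],[0,0,0,0,0,0,0],[0,0,0,0,0,0,0],[0,0,0,0,0,0,0],[0,0,0,0,0,0,0]]]' 30;python3 arm.py; python3 m5.py
```

```text
t: 30.88
eef_pos: [0.6633, 0.1154, 0.2587]
tool_rot: [0.0, 1.0, 0.023, -0.001]
contact_force: [0.0, -0.2, -0.2]
gripper_width: 0.0
t 30.88 p [0.6633 0.1154 0.2587] F [ 0.  -0.2 -0.2] w 0.0
[[0.999, 0.046, -0.002], [0.046, -0.999, -0.001], [-0.002, 0.001, -1.0]] q [-0.66, 0.57, 0.58, 1.63, -0.35, 1.04, 0.07]
rigx 66.4245535005162 arm 80.66689883402985 94.74906751549179 124.43686898405484 0.8655050873042618
near 320 x [-71.  -63.  -56.7] y [-25.  -17.4 -10.5] z [149.3 151.9 153.4]
far 525 x [58.7 65.9 73. ] y [-23.1 -15.7  -9. ] z [153.4 155.1 156.5]
```

```bash
python3 -m creep '[[[0,0,0,-0.002,-0.0095,0.01,0],[0,0,0,0,0,0.01,0],[0,0,0,0,0,0.008,0],[0,0,0,0,0,0.005,0],[0,0,0,0,0,0.002,0],[0,0,0,0,0,0,0]]]' 30;python3 arm.py
```

```text
t: 31.43
eef_pos: [0.6604, 0.1255, 0.2246]
tool_rot: [-0.001, 1.0, 0.023, -0.002]
contact_force: [-0.6, 0.5, 0.6]
gripper_width: -0.002
t 31.43 p [0.6604 0.1255 0.2246] F [-0.6  0.5  0.6] w -0.002
[[0.999, 0.046, -0.004], [0.046, -0.999, 0.001], [-0.004, -0.001, -1.0]] q [-0.66, 0.61, 0.56, 1.66, -0.37, 0.99, 0.07]
rigx 63.93372587956177 arm 70.53005173470189 60.63391458699775 93.01053593998404 0.7100922435527814
```

```bash
python3 -m creep '[[[0,0,0,0,0,0.002,0],[0,0,0,0,0,0.002,0],[0,0,0,0,0,0.002,0],[0,0,0,0,0,0,0]]]' 30;python3 arm.py
```

```text
t: 31.77
eef_pos: [0.6605, 0.1251, 0.2247]
tool_rot: [-0.003, 1.0, 0.023, -0.002]
contact_force: [0.5, 0.5, 0.3]
gripper_width: 0.002
t 31.77 p [0.6605 0.1251 0.2247] F [0.5 0.5 0.3] w 0.002
[[0.999, 0.046, -0.004], [0.046, -0.999, 0.005], [-0.004, -0.006, -1.0]] q [-0.66, 0.61, 0.56, 1.66, -0.38, 0.99, 0.08]
rigx 64.06307714747466 arm 70.87614233894365 60.70956525552782 93.32244567286796 0.7082893352696209
```

```bash
python3 -m creep '[[[0,0,0,0,0,0.005,0],[0,0,0,0,0,0.0,0]]]' 30;python3 arm.py;python3 -m creep '[[[0,0,0,0,0,0.006,0],[0,0,0,0,0,0.006,0]]]' 30;python3 arm.py
```

```text
t: 31.93
eef_pos: [0.6612, 0.1245, 0.2248]
tool_rot: [-0.004, 1.0, 0.023, -0.001]
contact_force: [0.2, -0.5, -0.3]
gripper_width: -0.002
t 31.93 p [0.6612 0.1245 0.2248] F [ 0.2 -0.5 -0.3] w -0.002
[[0.999, 0.045, -0.003], [0.045, -0.999, 0.008], [-0.002, -0.008, -1.0]] q [-0.65, 0.61, 0.56, 1.66, -0.38, 0.99, 0.08]
rigx 64.76767913201466 arm 71.48521787700726 60.848265152033775 93.87570370940186 0.7051907005523973
t: 32.1
eef_pos: [0.6623, 0.1235, 0.2233]
tool_rot: [-0.007, 1.0, 0.022, -0.0]
contact_force: [-27.0, -1.3, 59.8]
gripper_width: 0.002
t 32.1 p [0.6623 0.1235 0.2233] F [-27.   -1.3  59.8] w 0.002
[[0.999, 0.044, -0.001], [0.044, -0.999, 0.013], [-0.001, -0.013, -1.0]] q [-0.65, 0.61, 0.55, 1.66, -0.39, 0.98, 0.09]
rigx 65.8211167995753 arm 72.55228527153679 59.275680367905125 93.68799486167109 0.6850250095127342
```

```bash
python3 -m creep '[[[0,0,0,0,0,-0.01,0],[0,0,0,0,0,-0.03,0],[0,0,0,0,0.03,-0.03,0],[0,0,0,-0.03,0.03,-0.03,0],[0,0,0,-0.02,0.03,-0.03,0.05],[0,0,0,0,0,0.0,0.05]]]' 30;python3 arm.py; python3 m5.py;python3 -c "from h import *; save(cam('wrist'),'w20');save(cam('side'),'s20',(250,80,400,220),4)"
```

```text
t: 32.6
eef_pos: [0.6199, 0.035, 0.3465]
tool_rot: [-0.007, 1.0, 0.025, -0.003]
contact_force: [1.1, -1.9, 1.7]
gripper_width: 0.272
t 32.6 p [0.6199 0.035  0.3465] F [ 1.1 -1.9  1.7] w 0.272
[[0.999, 0.05, -0.007], [0.05, -0.999, 0.013], [-0.007, -0.014, -1.0]] q [-0.62, 0.4, 0.64, 1.67, -0.27, 1.16, 0.14]
rigx 19.729618976435443 arm 159.17978141355775 182.54468084173493 242.19984168962392 0.8536654195877215
near 222 x [-70.1 -63.6 -57.3] y [-25.4 -18.4 -11.2] z [150.4 152.1 153.6]
far 255 x [58.2 65.2 72.2] y [-25.2 -18.1 -11.3] z [150.7 152.2 153.8]
```

View pics/w20.png

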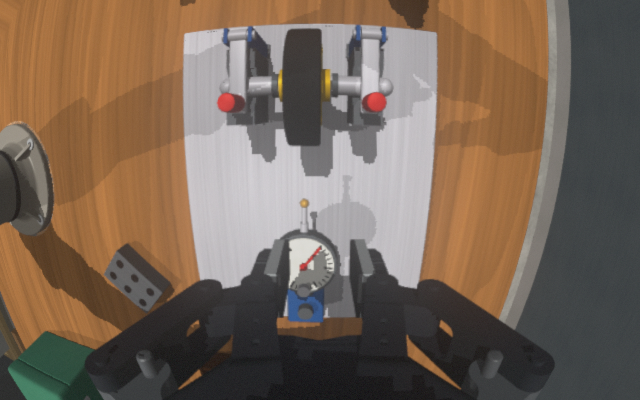

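View pics/s20.png

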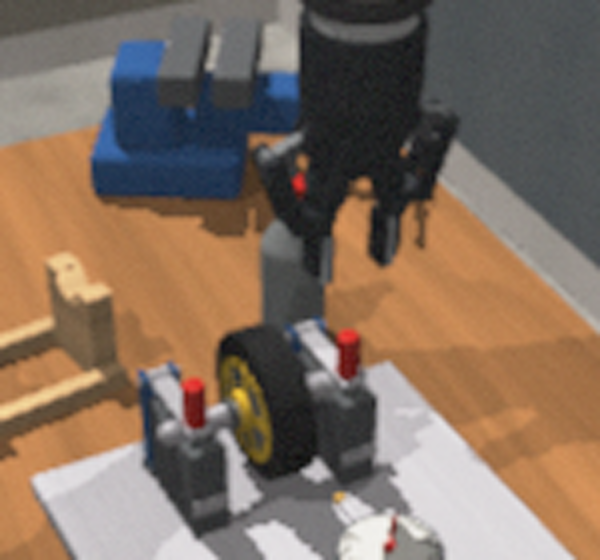

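Both straps are down; the knob tops are at 152 mm and y = -18, as expected. Now I'll measure the wheel and the gauge.

```bash
cat > m6.py <<'E'
from h import *
c=cam('wrist'); P=cloud(c,True); hsv=cv2.cvtColor(c['color'],cv2.COLOR_RGB2HSV)
x,y,z=P[...,0],P[...,1],P[...,2]; V=hsv[...,2]; S=hsv[...,1]; H=hsv[...,0].astype(int)
a=np.radians(2.4); O=np.array([.5957,.1413])
rx=(x-O[0])*np.cos(a)+(y-O[1])*np.sin(a); ry=-(x-O[0])*np.sin(a)+(y-O[1])*np.cos(a)
rx=rx*1000; ry=ry*1000; zz=z*1000
def rep(n,m,p=(2,50,98)):
    if m.sum()<3: print(n,'none',m.sum()); return
    v,u=np.where(m)
    print(n,m.sum(),'px',np.round([u.mean(),v.mean()]),'x',np.round(np.percentile(rx[m],p),1),'y',np.round(np.percentile(ry[m],p),1),'z',np.round(np.percentile(zz[m],p),1))
rep('tyre',(abs(rx)<45)&(abs(ry)<70)&(V<80)&(zz>125)&(zz<175))
for lo,hi in ((-65,-50),(-50,-30),(-30,0),(0,30)): rep('tyre%d'%lo,(abs(rx)<45)&(ry>lo)&(ry<hi)&(V<80)&(zz>110)&(zz<175))
g=(ry<-60)&(ry>-330)&(abs(rx)<120)
rep('ball',g&(H>8)&(H<25)&(S>110)&(V>90)&(zz>60))
bl=g&(H>100)&(H<125)&(S>120)&(zz>58)&(zz<70); rep('blue',bl)
dm=g&(zz>97)&(zz<112); rep('dialtop',dm)
if dm.sum()>100:
    pts=np.stack([rx[dm],ry[dm]],1).astype(np.float32); print('dial circ',cv2.minEnclosingCircle(pts))
rep('rod',g&(S<60)&(V>120)&(zz>85)&(zz<100))
E
python3 m6.py; python3 -c "from h import *; save(cam('wrist'),'w21',(230,180,400,340),4)"
```

```text
tyre 4224 px [303.  91.] x [-12.4   2.8  17.6] y [-54.   -6.2  46.3] z [128.2 154.4 160. ]
tyre-65 277 px [305. 146.] x [-11.2   3.7  17.2] y [-60.1 -54.8 -50.4] z [115.2 128.4 136.3]
tyre-50 795 px [303. 130.] x [-12.5   2.8  17.9] y [-49.5 -39.3 -30.5] z [136.8 146.6 153. ]
tyre-30 1390 px [303. 101.] x [-12.4   3.   17.7] y [-29.6 -14.8  -0.8] z [152.6 157.9 160.4]
tyre0 1270 px [303.  66.] x [-12.4   2.8  17.7] y [ 0.8 14.3 29.6] z [149.3 156.8 159.9]
ball 159 px [348. 311.] x [-45.3  48.5  77.6] y [-125.6  -88.8  -80.2] z [ 99.1 332.5 365.6]
blue 599 px [305. 311.] x [-22.5  -1.3  23.2] y [-305.8 -279.9 -259.4] z [63.7 65.2 66.7]
dialtop 3300 px [305. 263.] x [-28.9   2.3  34.7] y [-225.7 -187.  -128.5] z [ 98.3 107.  110.1]
dial circ ((-1.2603458166122437, -177.3195037841797), 57.76464080810547)
rod 161 px [303. 225.] x [-30.3   1.1   6.3] y [-173.6 -144.3 -120. ] z [ 89.3  98.6 100. ]
```

View pics/w21.png

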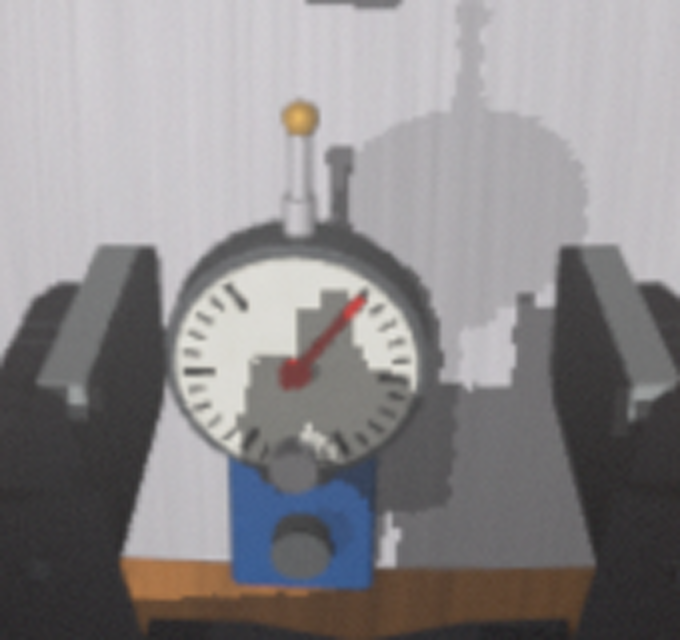

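```bash
cat > rg.py <<'E'
from h import *
a=np.radians(2.4); O=np.array([.5957,.1413])
def torig(p): d=p[...,:2]-O; return np.stack([d[...,0]*np.cos(a)+d[...,1]*np.sin(a),-d[...,0]*np.sin(a)+d[...,1]*np.cos(a)],-1)*1000
def toworld(x,y): return O+np.array([x*np.cos(a)-y*np.sin(a),x*np.sin(a)+y*np.cos(a)])/1000
E
python3 - <<'E'
from rg import *
c=cam('wrist')
for n,u,v,z in (('ball',305,209.3,.096),('pivot',303.6,273.6,.108),('button',305.3,315,.077)):
    print(n,torig(onplane(c,u,v,z,True)))
E
```

```text
ball [   1.7173958  -124.59430912]
pivot [   1.01171289 -196.28076921]
button [   1.07518496 -278.04528662]
```

```bash
python3 -m creep '[[[-0.013,0.007,0.008,-0.002,0.03,0.015,0.08],[0,0,0,-0.003,0.03,0.025,0.08],[0,0,0,-0.003,0.03,0.025,0.08],[0,0,0,-0.003,0.03,0.025,0.08],[0,0,0,-0.003,0.03,0.025,0.08],[0,0,0,-0.003,0.03,0.02,0.08],[0,0,0,0,0,0,0.08],[0,0,0,0,0,0,0.08]]]' 30;python3 arm.py; python3 -c "
from rg import *
o=get_obs(); print(torig(np.array(o['eef_pos']))); save(cam('wrist'),'w22')"
```

```text
t: 33.57
eef_pos: [0.6155, -0.1291, 0.1874]
tool_rot: [-0.001, 0.999, 0.037, -0.009]
contact_force: [-0.5, 1.6, -0.3]
gripper_width: 0.94
t 33.57 p [ 0.6155 -0.1291  0.1874] F [-0.5  1.6 -0.3] w 0.94
[[0.997, 0.074, -0.019], [0.074, -0.997, 0.002], [-0.019, -0.004, -1.0]] q [-0.29, 0.6, 0.56, 1.79, -0.39, 0.89, 0.52]
rigx 8.473554529812628 arm 323.02474733902324 23.42380441945454 323.87291027024884 0.07238726256149532
[   8.47355453 -271.02474734]
```

View pics/w22.png

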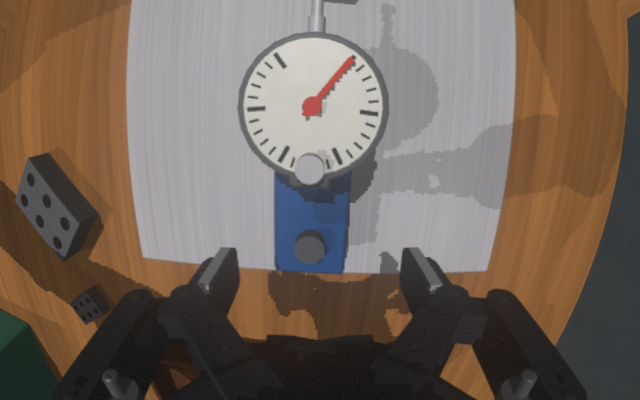

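```bash
python3 m6.py | grep -E 'blue|dialtop'
python3 - <<'E'
from rg import *
c=cam('wrist')
for n,u,v,z in (('pivot',312.5,106.5,.108),('button',310.5,247,.077),('rearL',275.5,272,.065),('rearR',346,272,.065),('clamp',309.5,169,.106)):
    print(n,torig(onplane(c,u,v,z,True)))
E
```

```text
blue 4152 px [310. 230.] x [-22.5  -2.1  22.6] y [-306.5 -273.3 -250. ] z [64.1 65.4 66.7]
dialtop 17744 px [315. 102.] x [-32.2   1.5  34.3] y [-229.6 -193.4 -153.3] z [100.9 107.2 110.2]
pivot [   1.26591393 -194.81791795]
button [   1.22684156 -282.77392326]
rearL [ -24.07803877 -309.90024191]
rearR [  26.70577463 -307.45371615]
clamp [   0.61072461 -226.10507547]
```

```bash
python3 -m creep '[[[-0.002,0.019,0.03,-0.006,0.018,0.01,0.08],[0,0,0,-0.001,0,0.02,0.08],[0,0,0,0,0,0.02,0.08],[0,0,0,0,0,0.0,0.08]]]' 30;python3 arm.py; python3 -c "
from rg import *
o=get_obs(); print(torig(np.array(o['eef_pos'])))"
```

```text
t: 34.05
eef_pos: [0.6163, -0.1395, 0.1422]
tool_rot: [-0.002, 1.0, 0.028, 0.007]
contact_force: [-0.0, -0.1, -1.2]
gripper_width: 0.938
t 34.05 p [ 0.6163 -0.1395  0.1422] F [-0.  -0.1 -1.2] w 0.938
[[0.998, 0.057, 0.014], [0.057, -0.998, 0.003], [0.014, -0.003, -1.0]] q [-0.25, 0.65, 0.52, 1.82, -0.45, 0.78, 0.57]
rigx 8.823081773977549 arm 333.40224898346327 -21.803817304508385 334.1144505648919 -0.06530493637197365
[   8.82308177 -281.40224898]
```

```bash
python3 -m creep '[[[-0.003,-0.014,0.015,-0.009,0.008,0.006,0.08],[0,0,0,-0.001,0,0.012,0.08],[0,0,0,0,0,0.011,0.08],[0,0,0,0,0,0.0,0.08]]]' 30;python3 arm.py; python3 -c "
from rg import *
o=get_obs(); print(torig(np.array(o['eef_pos'])));save(cam('wrist'),'w23')"
```

```text
t: 34.38
eef_pos: [0.6092, -0.1449, 0.1143]
tool_rot: [-0.0, 1.0, 0.023, 0.002]
contact_force: [-1.1, 0.3, 0.4]
gripper_width: 0.938
t 34.38 p [ 0.6092 -0.1449  0.1143] F [-1.1  0.3  0.4] w 0.938
[[0.999, 0.046, 0.004], [0.046, -0.999, 0.0], [0.004, -0.0, -1.0]] q [-0.23, 0.68, 0.5, 1.84, -0.47, 0.74, 0.58]
rigx 1.515904895905062 arm 338.5540861775956 -49.652830956508396 342.1757923780442 -0.14562326731779163
[   1.5159049  -286.55408618]
```

View pics/w23.png

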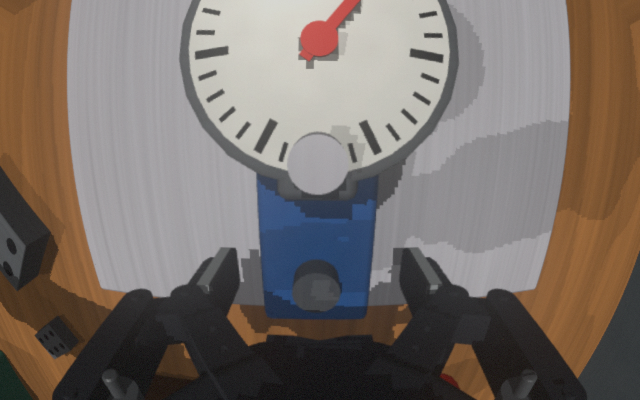

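```bash
python3 -m creep '[[[0,0,0,0,0,0.001,0],[0,0,0,0,0,0,0],[0,0,0,0,0,0,0],[0,0,0,0,0,0,0],[0,0,0,0,0,0,0],[0,0,0,0,0,0,0]]]' 40;python3 arm.py; python3 -m creep '[[[0,0,0,0,-0.01,0,0],[0,0,0,0,-0.012,0,0],[0,0,0,0,-0.012,0,0],[0,0,0,0,0,0,0]]]' 40; python3 arm.py; python3 -c "
from rg import *
o=get_obs(); print(torig(np.array(o['eef_pos'])));save(cam('wrist'),'w24')"; python3 m6.py
```

```text
t: 34.93
eef_pos: [0.6101, -0.1451, 0.1151]
tool_rot: [-0.0, 1.0, 0.023, 0.003]
contact_force: [0.7, 0.6, -1.4]
gripper_width: 0.573
t 34.93 p [ 0.6101 -0.1451  0.1151] F [ 0.7  0.6 -1.4] w 0.573
[[0.999, 0.047, 0.006], [0.047, -0.999, 0.0], [0.006, -0.0, -1.0]] q [-0.23, 0.68, 0.5, 1.84, -0.47, 0.74, 0.58]
rigx 2.371783567099741 arm 338.70833234893087 -48.850749562895274 342.2129894312174 -0.14323885990397262
t: 35.27
eef_pos: [0.608, -0.111, 0.1152]
tool_rot: [0.001, 1.0, 0.022, 0.003]
contact_force: [0.9, 2.6, -3.4]
gripper_width: 0.577
t 35.27 p [ 0.608  -0.111   0.1152] F [ 0.9  2.6 -3.4] w 0.577
[[0.999, 0.044, 0.006], [0.044, -0.999, -0.002], [0.006, 0.003, -1.0]] q [-0.29, 0.67, 0.51, 1.86, -0.47, 0.72, 0.53]
rigx 1.718736584816579 arm 304.61769941035044 -48.84249132221126 308.50856025824453 -0.15898704397417285
[   1.71873658 -252.61769941]
tyre none 0
tyre-65 none 0
tyre-50 none 0
tyre-30 none 0
tyre0 none 0
ball 37 px [417. 352.] x [-58.5  47.1  67.3] y [-264.2 -242.5 -234.2] z [ 96.7 127.  148.4]
blue 9337 px [318. 253.] x [-21.4  -0.1  24.6] y [-272.7 -237.1 -215. ] z [64.2 65.4 66.6]
dialtop 48158 px [317. 113.] x [-48.4   0.6  51.3] y [-258.9 -173.3 -150.1] z [ 99.2 107.1 110.8]
dial circ ((1.231269359588623, -212.9409637451172), 75.0705337524414)
rod 7 px [342. 283.] x [-54.6  48.8  57.8] y [-243.8 -239.4 -239. ] z [89.1 92.2 96.1]
```

View pics/w24.png

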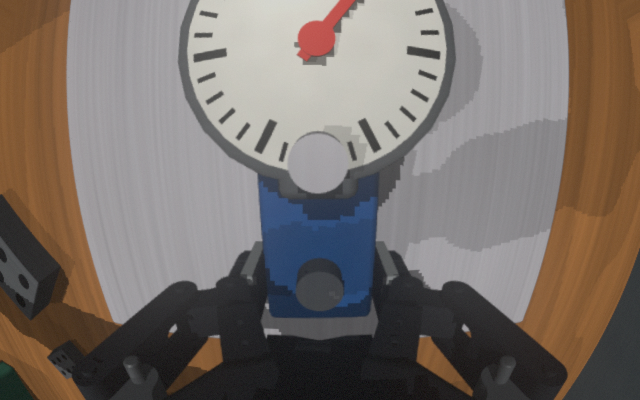

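```bash
python3 -m creep '[[[0,0,0,0.001,-0.01,0,0],[0,0,0,0.001,-0.01,0,0],[0,0,0,0,-0.01,0,0],[0,0,0,0,-0.006,0,0],[0,0,0,0,0,0,0]]]' 40; python3 arm.py; python3 -c "
from rg import *
o=get_obs(); print(torig(np.array(o['eef_pos'])));save(cam('wrist'),'w25')
c=cam('side');save(c,'s25',(270,140,410,280),4);c=cam('top');save(c,'t25',(230,110,390,240),4)"
```

```text
t: 35.78
eef_pos: [0.6082, -0.0776, 0.1156]
tool_rot: [0.004, 1.0, 0.02, 0.004]
contact_force: [0.9, -0.5, -3.6]
gripper_width: 0.576
t 35.78 p [ 0.6082 -0.0776  0.1156] F [ 0.9 -0.5 -3.6] w 0.576
[[0.999, 0.04, 0.008], [0.04, -0.999, -0.008], [0.007, 0.008, -1.0]] q [-0.35, 0.66, 0.52, 1.88, -0.47, 0.72, 0.47]
rigx 3.347597048522926 arm 271.27755115951663 -48.40588289913289 275.5624053864183 -0.17657833034783113
[   3.34759705 -219.27755116]
```

View pics/w25.png

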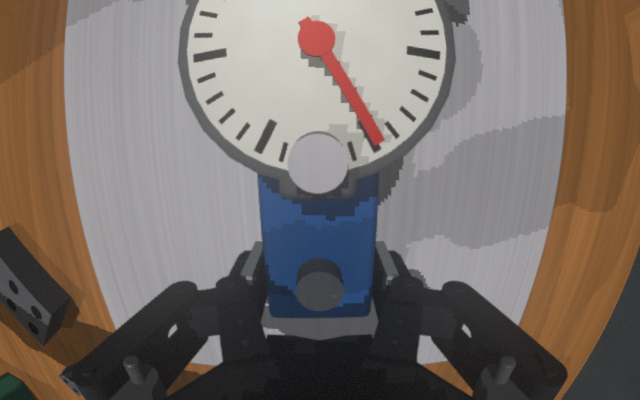

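View pics/s25.png

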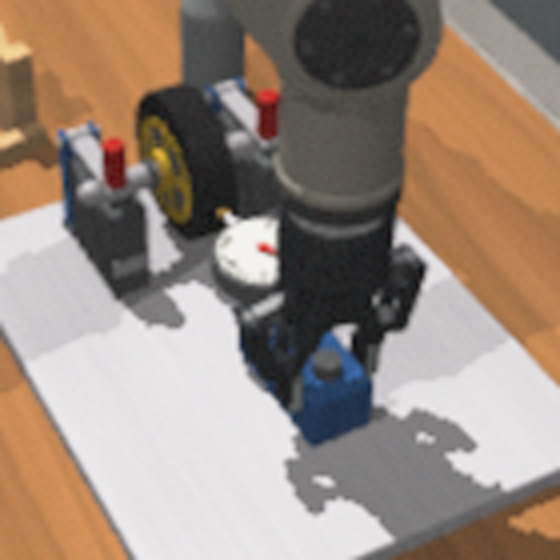

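View pics/t25.png

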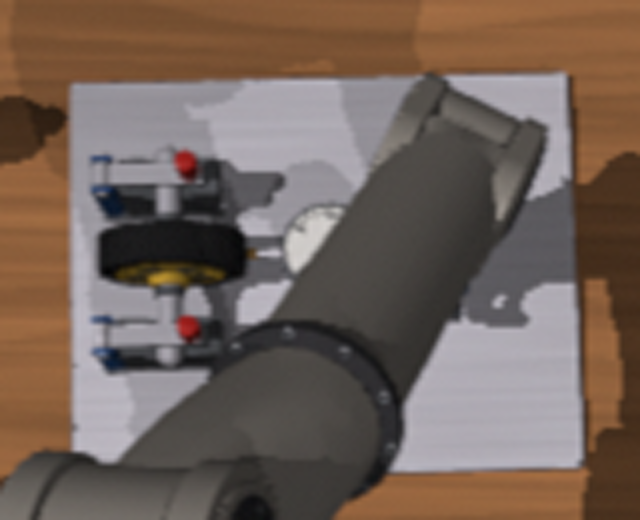

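```bash
python3 -m creep '[[[0,0,0,0,-0.0045,0,0],[0,0,0,0,0,0,0],[0,0,0,0,0,0,0]]]' 40; python3 arm.py; python3 -m creep '[[[0,0,0,0,0,0,0.0854],[0,0,0,0,0,0,0.0854],[0,0,0,0,0,0,0.0854],[0,0,0,0,0,0,0.0854],[0,0,0,0,0,0,0.0854],[0,0,0,0,0,-0.02,0.0854],[0,0,0,0,0,-0.03,0.0854],[0,0,0,0,0,-0.03,0.0854],[0,0,0,0,0,-0.03,0.0854],[0,0,0,0,-0.01,-0.03,0.0854],[0,0,0,0,-0.02,-0.03,0.0854],[0,0,0,0,0,0,0.0854]]]' 40; python3 -c "
from rg import *
st();c=cam('wrist');save(c,'w26',(120,0,520,300),2)"; python3 m6.py
```

```text
t: 36.18
eef_pos: [0.6078, -0.0745, 0.1155]
tool_rot: [0.004, 1.0, 0.019, 0.004]
contact_force: [-0.0, -2.0, -2.4]
gripper_width: 0.576
t 36.18 p [ 0.6078 -0.0745  0.1155] F [-0.  -2.  -2.4] w 0.576
[[0.999, 0.037, 0.007], [0.037, -0.999, -0.008], [0.007, 0.008, -1.0]] q [-0.36, 0.66, 0.52, 1.88, -0.47, 0.72, 0.46]
rigx 3.0349093307647825 arm 268.1467623095903 -48.468990451760476 272.49207176086566 -0.17882458967810916
t: 37.18
eef_pos: [0.6055, -0.0437, 0.2927]
tool_rot: [0.003, 1.0, 0.016, 0.003]
contact_force: [0.8, 1.1, 0.0]
gripper_width: 1.002
t 37.18 p [ 0.6055 -0.0437  0.2927] F [0.8 1.1 0. ] w 1.002
[[0.999, 0.033, 0.006], [0.033, -0.999, -0.007], [0.006, 0.007, -1.0]] q [-0.53, 0.43, 0.67, 1.77, -0.3, 1.03, 0.28]
tyre 1574 px [318.  17.] x [-12.9   2.   17.1] y [-56.6 -46.5 -36.4] z [125.8 140.2 149.3]
tyre-65 922 px [318.  34.] x [-12.9   2.2  17.1] y [-61.7 -56.1 -50.2] z [111.2 126.7 136.6]
tyre-50 1049 px [318.  11.] x [-12.8   2.   17.2] y [-49.7 -42.9 -36.2] z [136.1 143.7 149.6]
tyre-30 none 0
tyre0 none 0
ball 144 px [337. 305.] x [-70.9  30.4  73.8] y [-198.2 -178.7  -67.7] z [100.3 278.7 318.7]
blue 1522 px [320. 204.] x [-18.6   0.4  25.1] y [-236.  -204.1 -183.1] z [64.  65.4 66.8]
dialtop 6779 px [320. 117.] x [-30.5   2.6  36.1] y [-160.5 -122.   -62.4] z [ 99.9 107.1 110.3]
dial circ ((3.5893845558166504, -113.10076904296875), 54.428466796875)
rod 76 px [318.  67.] x [-1.8  1.6  5.7] y [-85.7 -78.  -71.4] z [97.4 99.1 99.9]
```

View pics/w26.png

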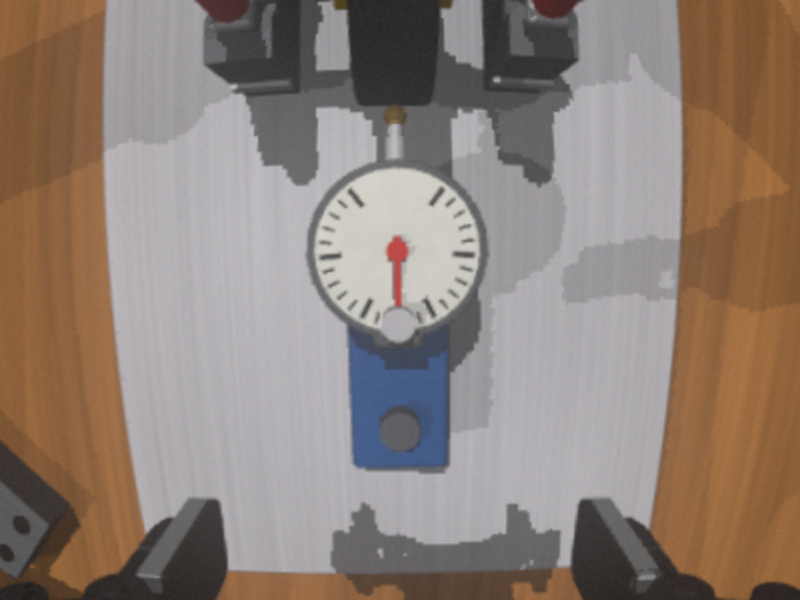

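The needle points straight down, about 2.45 rad (12.3 mm), and the ball is centred on the tyre (394 against 351-438). Next I'll move over the wheel and fit its eccentric circle from the depth for a first guess.

```bash
python3 -m creep '[[[0.007,-0.006,-0.01,0,-0.025,-0.01,0.06],[0,0,0,0,-0.035,0,0.06],[0,0,0,0,-0.035,0,0.06],[0,0,0,0,-0.035,0,0.06],[0,0,0,0,-0.035,0,0.06],[0,0,0,0,-0.02,0,0.06],[0,0,0,0,0,0,0.06]]]' 40; python3 arm.py
cat > m7.py <<'E'
from rg import *
from scipy.optimize import least_squares
c=cam('wrist'); P=cloud(c,True); hsv=cv2.cvtColor(c['color'],cv2.COLOR_RGB2HSV)
q=torig(P.reshape(-1,3)).reshape(400,640,2); rx,ry=q[...,0],q[...,1]; zz=P[...,2]*1000; V=hsv[...,2]
m=(abs(rx-2)<11)&(abs(ry)<64)&(V<80)&(zz>105)&(zz<175)
Y,Z=ry[m],zz[m]
r=least_squares(lambda p:np.hypot(Y-p[0],Z-p[1])-60,[0,97],loss='soft_l1')
print('n',m.sum(),'yrange',Y.min(),Y.max(),'centre',r.x,'rms',np.sqrt(np.mean(r.fun**2)),'ang above gauge dir deg',np.degrees(np.arctan2(r.x[1]-96,-r.x[0])))
# axle centre
ax=(abs(abs(rx)-38)<10)&(abs(ry)<12)&(zz>95)&(zz<112); Y,Z=ry[ax],zz[ax]
if ax.sum()>50:
    r2=least_squares(lambda p:np.hypot(Y-p[0],Z-p[1])-10,[0,96],loss='soft_l1',f_scale=.5); print('axle',ax.sum(),r2.x,'ecc',r.x-r2.x,'ang',np.degrees(np.arctan2(r.x[1]-r2.x[1],-(r.x[0]-r2.x[0]))))
save(c,'w_over')
E
python3 m7.py
```

```text
t: 37.87
eef_pos: [0.5924, 0.1376, 0.2882]
tool_rot: [0.004, 1.0, 0.014, -0.01]
contact_force: [0.4, 0.8, -0.1]
gripper_width: 0.702
t 37.87 p [0.5924 0.1376 0.2882] F [ 0.4  0.8 -0.1] w 0.702
[[0.999, 0.028, -0.019], [0.028, -1.0, -0.008], [-0.019, 0.008, -1.0]] q [-0.8, 0.45, 0.63, 1.76, -0.29, 1.05, -0.03]
rigx -3.4912484314467553 arm 55.50730364523525 124.22495568194046 136.06211953422016 1.1505825946027974
n 4278 yrange -50.66699977006755 56.76472626544693 centre [-2.75957296 99.27537267] rms 0.5791626102188481 ang above gauge dir deg 49.88513089288801
axle 1083 [-0.12867294 96.82888714] ecc [-2.63090002  2.44648554] ang 42.91988832627193
```

View pics/w_over.png

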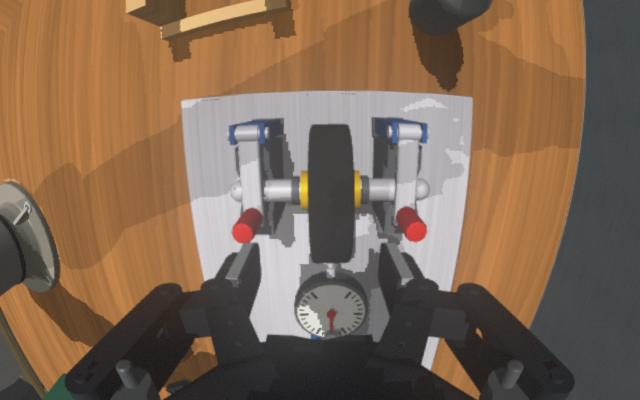

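```bash
python3 -m creep '[[[0.008,0.019,-0.014,0.005,-0.003,0.01,0.055],[0,0,0,0,0,0.025,0.055],[0,0,0,0,0,0.025,0.055],[0,0,0,0,0,0.01,0.055],[0,0,0,0,0,0,0.055]]]' 40; python3 arm.py
```

```text
t: 38.33
eef_pos: [0.5966, 0.1294, 0.2122]
tool_rot: [0.003, 1.0, 0.016, -0.002]
contact_force: [-1.0, 0.0, -0.7]
gripper_width: 0.648
t 38.33 p [0.5966 0.1294 0.2122] F [-1.   0.  -0.7] w 0.648
[[0.999, 0.033, -0.003], [0.033, -0.999, -0.007], [-0.004, 0.007, -1.0]] q [-0.75, 0.53, 0.59, 1.83, -0.36, 0.9, 0.04]
rigx 0.4005260511966042 arm 63.93357426369185 48.190939068545845 80.06165453223721 0.6459068407698929
```

```bash
python3 -m creep '[[[0.007,0.003,-0.009,0.002,-0.011,0.005,0.055],[0,0,0,0,0,0.01,0.055],[0,0,0,0,0,0.007,0.055],[0,0,0,0,0,0,0.055]]]' 40; python3 arm.py
```

```text
t: 38.67
eef_pos: [0.5995, 0.1381, 0.1897]
tool_rot: [-0.0, 1.0, 0.019, 0.0]
contact_force: [0.2, -0.3, -0.2]
gripper_width: 0.644
t 38.67 p [0.5995 0.1381 0.1897] F [ 0.2 -0.3 -0.2] w 0.644
[[0.999, 0.038, 0.001], [0.038, -0.999, 0.0], [0.001, -0.0, -1.0]] q [-0.74, 0.56, 0.56, 1.83, -0.39, 0.86, 0.05]
rigx 3.633116835378314 arm 55.34556079799124 25.655011303238183 61.002546709243404 0.4340585013975734
```

```bash
python3 -m creep '[[[0,0,0,-0.0015,-0.003,0,0.055],[0,0,0,0,0,0,0.055],[0,0,0,0,0,0,0],[0,0,0,0,0,0,0],[0,0,0,0,0,0,0],[0,0,0,0,0,0,0],[0,0,0,0,0,0,0]]]' 30; python3 arm.py; python3 -c "
from h import *
c=cam('side');save(c,'s27',(300,160,400,260),6)"
```

```text
t: 39.25
eef_pos: [0.5978, 0.1416, 0.1912]
tool_rot: [-0.0, 1.0, 0.02, 0.001]
contact_force: [0.8, 0.8, -2.8]
gripper_width: 0.372
t 39.25 p [0.5978 0.1416 0.1912] F [ 0.8  0.8 -2.8] w 0.372
[[0.999, 0.039, 0.002], [0.039, -0.999, 0.001], [0.002, -0.001, -1.0]] q [-0.75, 0.56, 0.56, 1.83, -0.39, 0.86, 0.05]
rigx 2.1409806381417824 arm 51.78402374599838 27.181437589717348 58.48431981967323 0.48336865877033175
```

View pics/s27.png

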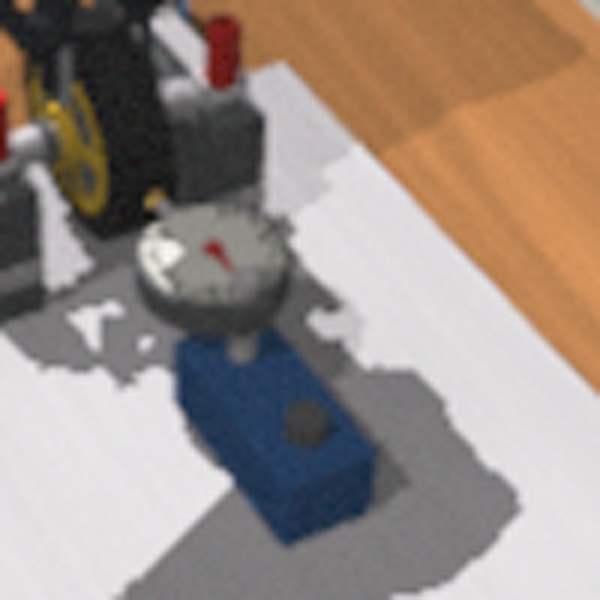

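```bash
cat > wh.py <<'E'
from rg import *
o=get_obs(); p=np.array(o['eef_pos']); q=o['tool_rot']; Rm=R.from_quat([q[1],q[2],q[3],q[0]]).as_matrix()
xy=torig(p); y,z=xy[1],p[2]*1000-96
tz=Rm[:,2]; ty=-tz[0]*np.sin(a)+tz[1]*np.cos(a)
tilt=np.degrees(np.arctan2(ty,-tz[2]))
print('t',round(o['t'],2),'rig',np.round(xy,1),'R',round(float(np.hypot(y,z)),1),'posang',round(float(np.degrees(np.arctan2(-y,z))),1),'tilt',round(tilt,1),'toolx rig',np.round([Rm[0,0]*np.cos(a)+Rm[1,0]*np.sin(a),-Rm[0,0]*np.sin(a)+Rm[1,0]*np.cos(a),Rm[2,0]],3),'F',np.round(o['contact_force'],1),'q',np.round(o['q'],2).tolist(),'w',round(o['gripper_width'],3))
E
python3 -m creep '[[[0.1,0,0,0,0.0095,0.0005,0],[0.1,0,0,0,0.0095,0.0005,0],[0.1,0,0,0,0.0095,0.0005,0],[0,0,0,0,0,0,0]]]' 30; python3 wh.py
```

```text
t: 39.63
eef_pos: [0.5989, 0.1147, 0.1879]
tool_rot: [-0.155, 0.988, 0.022, -0.002]
contact_force: [1.8, -4.7, -5.5]
gripper_width: 0.377
t 39.63 rig [  2.1 -26.8] R 95.7 posang 16.2 tilt 17.8 toolx rig [1.    0.002 0.003] F [ 1.8 -4.7 -5.5] q [-0.44, 0.53, 0.37, 1.86, -0.67, 0.87, 0.39] w 0.377
```

```bash
python3 -m creep '[[[0.1,0,0,0,0.0105,0.0005,0],[0.1,0,0,0,0.01,0.0005,0],[0.1,0,0,0,0.01,0.0005,0],[0,0,0,0,0,0,0]]]' 30; python3 wh.py; python3 -c "
from h import *
c=cam('side');save(c,'s28',(270,130,410,270),4)"
```

```text
t: 39.97
eef_pos: [0.6002, 0.0896, 0.1766]
tool_rot: [-0.303, 0.953, 0.023, -0.006]
contact_force: [-0.5, -6.1, -3.8]
gripper_width: 0.376
t 39.97 rig [  2.3 -51.9] R 95.9 posang 32.8 tilt 35.2 toolx rig [1.    0.006 0.002] F [-0.5 -6.1 -3.8] q [-0.17, 0.59, 0.22, 1.86, -0.93, 1.0, 0.7] w 0.376
```

View pics/s28.png

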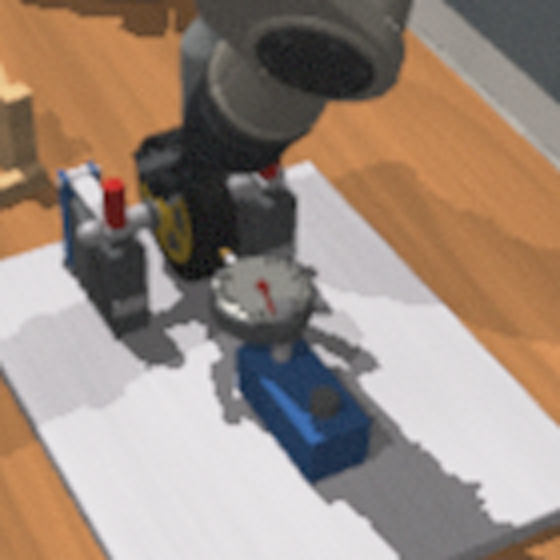

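```bash
python3 -m creep '[[[0,0,0,0,0,0,0.055],[0,0,0,0,0,0,0.055],[0,0,0,0,0,0,0.055],[0,0,0,0,0,-0.02,0.055],[0,0,0,0,0,-0.035,0.055],[0,0,0,0,0,-0.035,0.055],[-0.12,0,0,0,0.01,-0.02,0.055],[-0.12,0,0,0,0.015,0,0.055],[-0.12,0,0,0,0.015,0,0.055],[-0.12,0,0,0,0.015,0,0.055],[-0.12,0,0,0,0.015,0,0.055],[0,0,0,0,0,0,0.055]]]' 30; python3 wh.py; python3 -c "
from h import *
c=cam('wrist');save(c,'w29',(120,0,520,300),2)"
```

```text
t: 41.02
eef_pos: [0.6141, -0.0173, 0.258]
tool_rot: [0.015, 0.999, 0.043, 0.009]
contact_force: [1.0, 1.2, 0.2]
gripper_width: 0.645
t 41.02 rig [  11.7 -159.2] R 227.1 posang 44.5 tilt -1.7 toolx rig [0.999 0.045 0.017] F [1.  1.2 0.2] q [-0.49, 0.46, 0.54, 1.79, -0.25, 0.94, 0.23] w 0.645
```

View pics/w29.png

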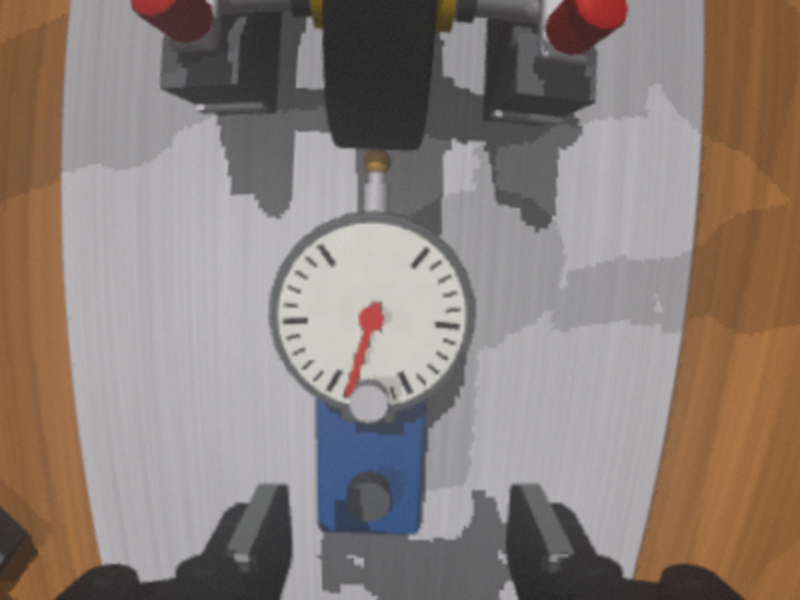

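```bash
cat > needle.py <<'E'
from rg import *
import sys
c=cam('wrist'); hsv=cv2.cvtColor(c['color'],cv2.COLOR_RGB2HSV); H,S,V=[hsv[...,i].astype(int) for i in range(3)]
P=cloud(c,True); q=torig(P.reshape(-1,3)).reshape(400,640,2)
m=((H<8)|(H>172))&(S>120)&(V>80)&(q[...,1]<-85)&(q[...,1]>-170)&(abs(q[...,0])<45)&(P[...,2]>.09)&(P[...,2]<.125)
v,u=np.where(m); X=torig(onplane(c,u,v,.107,True))
dt=cv2.distanceTransform(m.astype(np.uint8),cv2.DIST_L2,5); 
w=dt>0.75*dt.max(); vv,uu=np.where(w); piv=torig(onplane(c,uu,vv,.107,True)).mean(0)
d=X-piv; r=np.hypot(*d.T); k=r>10; mv=d[k].mean(0)
# PCA direction of whole needle part
u_,s_,vt=np.linalg.svd(d[k]-mv,full_matrices=False); dr=vt[0]*np.sign(vt[0]@mv)
ang=lambda t:np.degrees(np.arctan2(t[0],t[1]))%360
# dark long marks: radial
print('piv',np.round(piv,1),'n',len(X),'rmax',round(r.max(),1),'cw from +rig y: mean',round(ang(mv),1),'pca',round(ang(dr),1))
# scale marks: unwrap ring 27..33mm
g=c['color'].mean(2).astype(np.float32)
th=np.radians(np.arange(0,360,1.0)); prof=[]
for rr in np.arange(25,28.5,.5):
    W=np.stack([O[0]+((piv[0]+rr*np.sin(th))*np.cos(a)-(piv[1]+rr*np.cos(th))*np.sin(a))/1000,O[1]+((piv[0]+rr*np.sin(th))*np.sin(a)+(piv[1]+rr*np.cos(th))*np.cos(a))/1000,np.full_like(th,.107)],1)
    px=proj(c,W,True).astype(np.float32); prof.append(cv2.remap(g,px[:,0].reshape(1,-1),px[:,1].reshape(1,-1),cv2.INTER_LINEAR)[0])
p=np.mean(prof,0); dark=p<(cv2.blur(np.tile(p,3).reshape(1,-1),(25,1))[0][360:720]-25)
n,l=cv2.connectedComponents(dark.astype(np.uint8).reshape(1,-1))
print('long marks',[ (round(float(np.average(np.where(l[0]==i)[0],weights=255-p[l[0]==i])),1),int((l[0]==i).sum())) for i in range(1,n)])
E
python3 needle.py
```

```text
piv [   2.6 -125.4] n 218 rmax 30.0 cw from +rig y: mean 194.4 pca 195.4
long marks [(36.0, 5), (92.5, 6), (150.9, 5), (168.5, 2), (193.5, 6), (208.9, 5), (266.9, 5), (323.5, 6)]
```

Zero mark at 36°, needle at 195°, so 2.77 rad or 13.9 mm. It was 12.4 mm before the 33° turn, so the peak should be about 20° further on. I'll take another stroke past it.

```bash
python3 -m creep '[[[0.03,-0.017,0.045,-0.003,-0.03,-0.005,0.055],[0,0,0,-0.001,-0.035,0,0.055],[0,0,0,-0.001,-0.035,0,0.055],[0,0,0,-0.001,-0.035,0,0.055],[0,0,0,-0.001,-0.025,0,0.055],[0,0,0,0,0,0,0.055]]]' 30; python3 wh.py
```

```text
t: 41.62
eef_pos: [0.5979, 0.1498, 0.2655]
tool_rot: [-0.015, 1.0, 0.015, -0.003]
contact_force: [-0.4, 1.6, 0.5]
gripper_width: 0.645
t 41.62 rig [2.6 8.4] R 169.7 posang -2.8 tilt 1.7 toolx rig [ 1.    -0.012 -0.005] F [-0.4  1.6  0.5] q [-0.7, 0.45, 0.5, 1.77, -0.29, 0.99, -0.06] w 0.645
```

```bash
python3 -m creep '[[[-0.03,0.005,-0.012,0,0.004,0.02,0.055],[0,0,0,0,0.004,0.02,0.055],[0,0,0,0,0,0.015,0.055],[0,0,0,0,0,0,0.055]]]' 30; python3 wh.py
```

```text
t: 41.95
eef_pos: [0.5981, 0.1474, 0.2103]
tool_rot: [-0.006, 1.0, 0.023, -0.0]
contact_force: [-1.2, 0.5, -0.2]
gripper_width: 0.649
t 41.95 rig [2.7 6. ] R 114.4 posang -3.0 tilt 0.7 toolx rig [1.    0.005 0.   ] F [-1.2  0.5 -0.2] q [-0.69, 0.52, 0.47, 1.81, -0.31, 0.88, -0.02] w 0.649
```

```bash
python3 -m creep '[[[-0.012,0,0.004,0,0.004,0.01,0.055],[0,0,0,-0.001,0.001,0.008,0.055],[0,0,0,0,0,0,0.055],[0,0,0,0,0,0,0],[0,0,0,0,0,0,0],[0,0,0,0,0,0,0],[0,0,0,0,0,0,0],[0,0,0,0,0,0,0]]]' 30; python3 wh.py
```

```text
t: 42.62
eef_pos: [0.598, 0.1402, 0.1925]
tool_rot: [-0.002, 1.0, 0.019, -0.0]
contact_force: [1.9, -0.6, -4.8]
gripper_width: 0.372
t 42.62 rig [ 2.2 -1.2] R 96.5 posang 0.7 tilt 0.3 toolx rig [ 1.    -0.004 -0.   ] F [ 1.9 -0.6 -4.8] q [-0.67, 0.54, 0.47, 1.83, -0.32, 0.85, -0.01] w 0.372
```

```bash
python3 -m creep '[[[0.1,0,0,0,0.01,0.0005,0],[0.1,0,0,0,0.01,0.0005,0],[0.1,0,0,0,0.01,0.0005,0],[0.1,0,0,0,0.01,0.0005,0],[0.1,0,0,0,0.01,0.0005,0],[0.1,0,0,0,0.01,0.0005,0],[0.1,0,0,0,0.01,0.0005,0],[0,0,0,0,0,0,0]]]' 30; python3 wh.py
```

```text
t: 43.28
eef_pos: [0.6002, 0.0783, 0.1708]
tool_rot: [-0.36, 0.933, 0.021, -0.006]
contact_force: [-0.1, -0.2, -8.0]
gripper_width: 0.369
t 43.28 rig [  1.8 -63.1] R 97.8 posang 40.2 tilt 42.2 toolx rig [1.    0.002 0.005] F [-0.1 -0.2 -8. ] q [-0.01, 0.62, 0.08, 1.85, -0.96, 1.03, 0.78] w 0.369
```

```bash
python3 -m creep '[[[0,0,0,0,0,0,0.055],[0,0,0,0,0,0,0.055],[0,0,0,0,0,0,0.055],[0,0,0,0,0,-0.02,0.055],[0,0,0,0,0,-0.035,0.055],[0,0,0,0,0,-0.035,0.055],[-0.12,0,0,0,0.01,-0.02,0.055],[-0.12,0,0,0,0.012,0,0.055],[-0.12,0,0,0,0.012,0,0.055],[-0.12,0,0,0,0.012,0,0.055],[-0.12,0,0,0,0.012,0,0.055],[-0.11,0,0,0,0.012,0,0.055],[0,0,0,0,0,0,0.055]]]' 30; python3 wh.py; python3 -c "
from h import *
c=cam('wrist');save(c,'w30',(120,0,520,300),2)"; python3 needle.py
```

```text
t: 44.37
eef_pos: [0.6148, -0.0512, 0.2451]
tool_rot: [0.006, 0.999, 0.032, 0.018]
contact_force: [-1.5, -0.1, 0.5]
gripper_width: 0.645
t 44.37 rig [  11.  -193.1] R 244.0 posang 52.3 tilt -0.7 toolx rig [0.999 0.023 0.035] F [-1.5 -0.1  0.5] q [-0.35, 0.45, 0.44, 1.8, -0.23, 0.9, 0.25] w 0.645
piv [   2.8 -124.9] n 263 rmax 30.3 cw from +rig y: mean 195.7 pca 196.4
long marks [(36.1, 5), (94.0, 5), (151.5, 4), (195.0, 5), (208.5, 4), (265.9, 5), (322.9, 5)]
```

View pics/w30.png

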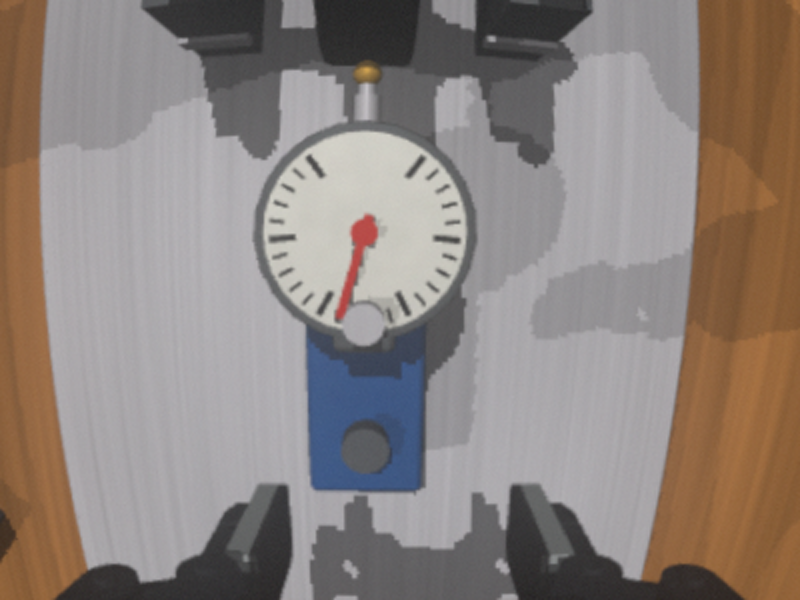

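Needle at 196°, with the turn at 72° in total. The 33° and 72° readings are almost equal, so the peak lies at about 54°. I need to go back about 18°.

```bash
python3 -m creep '[[[0.012,-0.035,0.023,-0.004,-0.03,-0.018,0.055],[0,0,0,0,-0.035,0,0.055],[0,0,0,0,-0.035,0,0.055],[0,0,0,0,-0.035,0,0.055],[0,0,0,0,-0.035,0,0.055],[0,0,0,0,-0.02,0,0.055],[0,0,0,0,0,0,0.055]]]' 30; python3 wh.py
```

```text
t: 45.05
eef_pos: [0.6013, 0.1435, 0.2688]
tool_rot: [-0.015, 1.0, 0.014, -0.002]
contact_force: [-0.4, 0.7, 0.0]
gripper_width: 0.643
t 45.05 rig [5.7 2. ] R 172.8 posang -0.6 tilt 1.7 toolx rig [ 1.    -0.014 -0.004] F [-0.4  0.7  0. ] q [-0.62, 0.44, 0.4, 1.76, -0.23, 0.99, -0.1] w 0.643
```

```bash
python3 -m creep '[[[-0.03,0.004,-0.014,-0.003,0,0.02,0.055],[0,0,0,0,0,0.02,0.055],[0,0,0,0,0,0.015,0.055],[0,0,0,0,0,0,0.055]]]' 30; python3 wh.py
```

```text
t: 45.38
eef_pos: [0.5989, 0.1451, 0.2146]
tool_rot: [-0.005, 1.0, 0.021, 0.001]
contact_force: [-0.6, -0.2, -0.2]
gripper_width: 0.648
t 45.38 rig [3.3 3.6] R 118.6 posang -1.8 tilt 0.6 toolx rig [1.    0.    0.001] F [-0.6 -0.2 -0.2] q [-0.62, 0.5, 0.38, 1.81, -0.24, 0.88, -0.08] w 0.648
```

```bash
python3 -m creep '[[[-0.01,0,0,-0.001,0.003,0.012,0.055],[0,0,0,0,0,0.009,0.055],[0,0,0,0,0,0,0.055],[0,0,0,0,0,0,0],[0,0,0,0,0,0,0],[0,0,0,0,0,0,0],[0,0,0,0,0,0,0],[0,0,0,0,0,0,0]]]' 30; python3 wh.py; python3 -m creep '[[[-0.1,0,0,0,-0.0098,0.0005,0],[-0.1,0,0,0,-0.0098,0.0005,0],[-0.11,0,0,0,-0.011,0.0005,0],[0,0,0,0,0,0,0]]]' 30; python3 wh.py
```

```text
t: 46.05
eef_pos: [0.5982, 0.1379, 0.1938]
tool_rot: [-0.001, 1.0, 0.018, -0.0]
contact_force: [0.9, 1.0, -3.0]
gripper_width: 0.37
t 46.05 rig [ 2.4 -3.5] R 97.9 posang 2.0 tilt 0.2 toolx rig [ 1.    -0.005 -0.001] F [ 0.9  1.  -3. ] q [-0.61, 0.52, 0.38, 1.82, -0.25, 0.84, -0.07] w 0.37
t: 46.38
eef_pos: [0.5969, 0.1676, 0.1901]
tool_rot: [0.157, 0.987, 0.016, 0.002]
contact_force: [-0.1, 1.8, -7.0]
gripper_width: 0.369
t 46.38 rig [ 2.3 26.2] R 97.7 posang -15.6 tilt -18.1 toolx rig [ 1.    -0.009 -0.   ] F [-0.1  1.8 -7. ] q [-0.87, 0.62, 0.53, 1.77, -0.01, 0.94, -0.36] w 0.369
```

```bash
python3 -m creep '[[[0,0,0,0,0,0,0.055],[0,0,0,0,0,0,0.055],[0,0,0,0,0,0,0.055],[0,0,0,0,0,-0.02,0.055],[0,0,0,0,0,-0.035,0.055],[0,0,0,0,0,-0.035,0.055],[0.11,0,0,0,0.02,-0.02,0.055],[0.11,0,0,0,0.035,0,0.055],[0.1,0,0,0,0.035,0,0.055],[0,0,0,0,0.035,0,0.055],[0,0,0,0,0.035,0,0.055],[0,0,0,0,0.035,0,0.055],[0,0,0,0,0.03,0,0.055],[0,0,0,0,0,0,0.055]]]' 30; python3 wh.py; python3 -c "
from h import *
c=cam('wrist');save(c,'w31',(120,0,520,300),2)"; python3 needle.py
```

```text
t: 47.55
eef_pos: [0.6027, -0.0536, 0.3239]
tool_rot: [-0.025, 1.0, -0.0, 0.015]
contact_force: [-0.3, -0.7, -0.2]
gripper_width: 0.644
t 47.55 rig [  -1.2 -195. ] R 299.9 posang 40.6 tilt 2.8 toolx rig [ 0.999 -0.043  0.031] F [-0.3 -0.7 -0.2] q [-0.4, 0.36, 0.54, 1.75, -0.27, 1.06, 0.23] w 0.644
piv [   2.6 -125.1] n 122 rmax 29.1 cw from +rig y: mean 197.6 pca 197.8
long marks [(36.1, 5), (93.1, 5), (150.9, 5), (196.0, 5), (208.5, 4), (266.0, 5), (323.1, 5)]
```

View pics/w31.png

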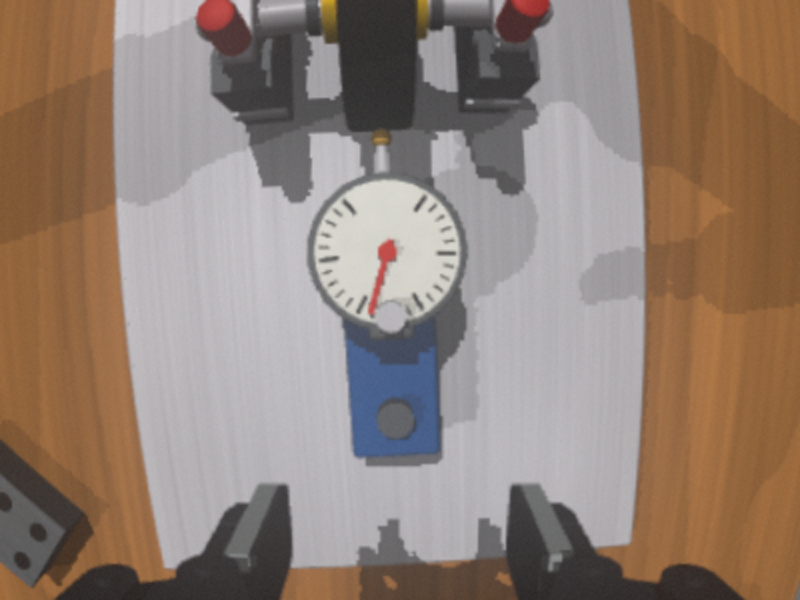

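```bash
python3 -m creep '[[[-0.045,-0.03,-0.043,0,-0.03,0.01,0.055],[0,0,0,0,-0.035,0.005,0.055],[0,0,0,0,-0.035,0.005,0.055],[0,0,0,0,-0.035,0.005,0.055],[0,0,0,0,-0.035,0,0.055],[0,0,0,0,-0.02,0,0.055],[0,0,0,0,0,0,0.055]]]' 30; python3 wh.py;python3 m7.py
```

```text
t: 48.23
eef_pos: [0.595, 0.1524, 0.3038]
tool_rot: [-0.009, 1.0, 0.022, 0.003]
contact_force: [-0.3, 0.8, 0.4]
gripper_width: 0.646
t 48.23 rig [-0.2 11.1] R 208.1 posang -3.1 tilt 1.1 toolx rig [1.    0.001 0.007] F [-0.3  0.8  0.4] q [-0.7, 0.4, 0.47, 1.74, -0.23, 1.04, -0.11] w 0.646
n 3484 yrange -57.550731637696344 54.555478746820214 centre [-4.28146414 96.03560258] rms 0.5774335605292514 ang above gauge dir deg 0.4764329768058378
axle 945 [-0.12917437 96.84570254] ecc [-4.15228977 -0.81009996] ang -11.039572106035237
```

```bash
python3 m5.py; python3 -m creep '[[[0,0,0,-0.02,0.02,-0.03,0.055],[0,0,0,-0.03,0.02,-0.03,0.055],[0,0,0,-0.03,0.02,-0.03,0.055],[0,0,0,-0.03,0,-0.02,0.055],[0,0,0,0,0,0,0.055],[0,0,0,0,0,0,0.055]]]' 30; python3 wh.py;python3 -c "
from h import *
c=cam('wrist');save(c,'w32')
save(cam('top'),'t32');c=cam('side');save(c,'s32')"
```

```text
near 220 x [-70.6 -64.2 -57.8] y [-22.8 -16.3 -10.4] z [150.8 152.4 153.6]
far 233 x [58.9 65.5 72.1] y [-23.  -16.2 -10.3] z [150.8 152.4 153.6]
t: 48.83
eef_pos: [0.4871, 0.0736, 0.4103]
tool_rot: [-0.008, 1.0, 0.014, 0.002]
contact_force: [0.4, 0.0, 0.7]
gripper_width: 0.646
t 48.83 rig [-111.3  -63.1] R 320.6 posang 11.4 tilt 0.9 toolx rig [ 1.    -0.014  0.004] F [0.4 0.  0.7] q [-0.76, 0.07, 0.53, 1.87, -0.05, 1.21, -0.19] w 0.646
```

View pics/s32.png

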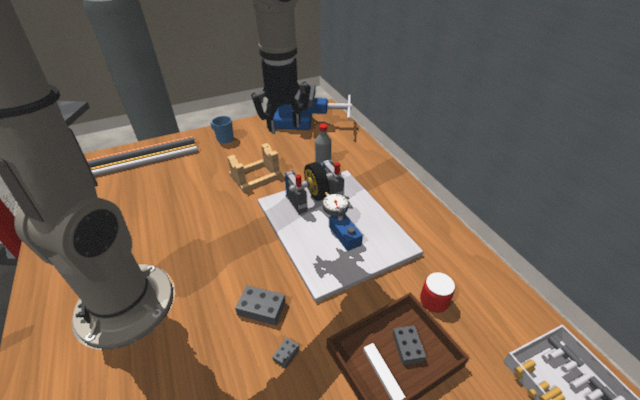

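View pics/w32.png

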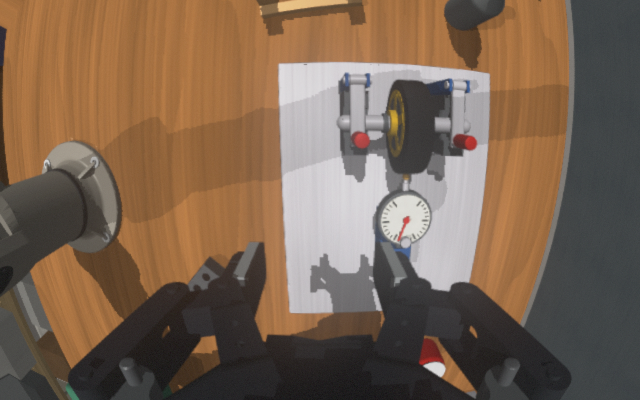

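View pics/t32.png

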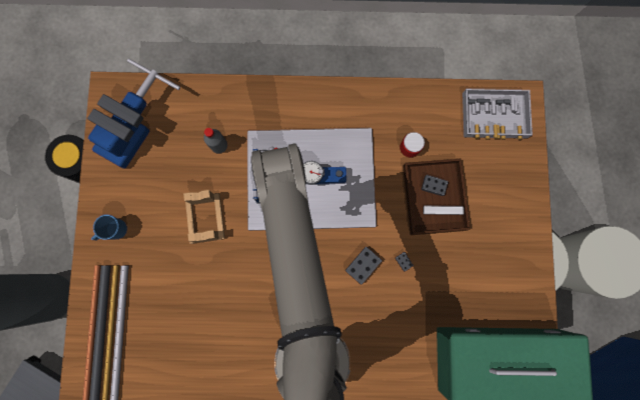

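The bar has shifted inside the tray; it has been knocked. I'll check that it still lies on the tray floor.

Run:
```python
from h import *
c=cam('top'); P=cloud(c); hsv=cv2.cvtColor(c['color'],cv2.COLOR_RGB2HSV)
v,u=np.mgrid[0:400,0:640]; m=(u>405)&(u<470)&(v>165)&(v<232)
for n,k in (('bar',m&(hsv[...,1]<60)&(hsv[...,2]>130)),('block',m&(hsv[...,1]<90)&(hsv[...,2]<120)&(v<195)&(u>415)&(u<452))):
    q=P[k]; r=cv2.minAreaRect((q[:,:2]*1000).astype(np.float32)); print(n,k.sum(),np.round(r[0],1),np.round(r[1],1),round(r[2],1),'z',np.round(np.percentile(q[:,2],[5,50,95])*1000,1))
save(c,'t33',(390,140,490,250),6)
```

```text
bar 284 [ 498.5 -426.8] [ 24.8 130.2] 0.7 z [17.6 23.  29.1]
block 395 [ 582.1 -401. ] [80.3 63.3] 68.2 z [nan nan nan]
```

View pics/t33.png

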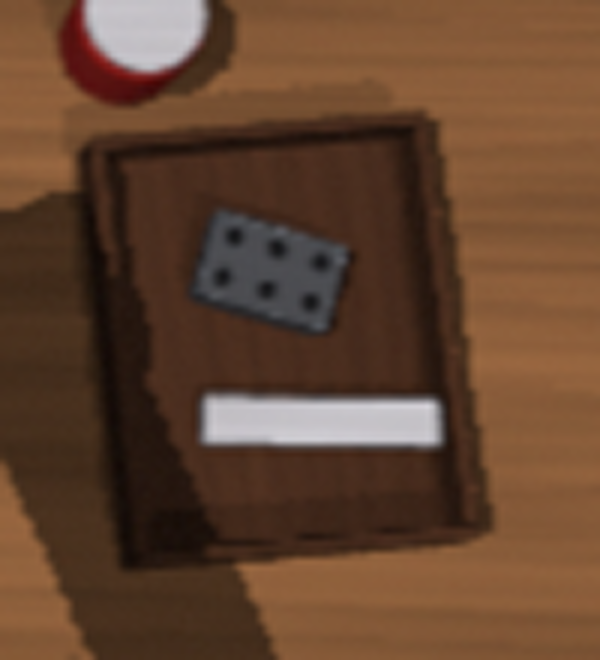

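```bash
python3 needle.py; python3 -c "
from station import hand_in
print(hand_in())"
```

```text
piv [   3.  -125.8] n 51 rmax 29.0 cw from +rig y: mean 197.0 pca 197.3
long marks [(35.0, 5), (92.0, 5), (150.5, 4), (210.0, 3), (267.5, 6), (323.5, 6)]
the job is handed in; nothing more can be done
None
```

I handed the job in at about 49 s of the 210 s allowed.

**What I did**
- Put the bar and the setting block in the tray. There was no spanner.
- Laid the axle in the two V-blocks and swung both straps down. Both knob tops measure about 152 mm, as they should with the straps level.
- Slid the gauge across the plate until its tip bore on the middle of the tyre.
- Turned the wheel by its tyre, past the peak and back.

**Last checks**
- **High spot:** the needle stood at about 195° after 33° of turn and 196° after 72°. It peaked at about 197.7° at 55°, which is where the wheel was left. That is roughly 2.8 rad, or 14 mm pressed in.
- **Everything else:** the straps are down, the robot touches nothing, and the tin and oil bottle were left alone.
- **Bar:** it was found shifted about 3 cm in the tray after I placed it, but it still lies flat inside.

**What disagreed or went wrong**
- **High-spot estimates differ:** a circle fit to the depth image puts the high spot within about 0.5° of the tip using the nominal axle height. Using the axle height measured in the same image, it comes out about 11° past. I went by the gauge, which I judge good to about ±3°.
- **Wheel position:** the wheel sits about 1 to 2 mm off midway between the blocks by the camera, which is about the limit of the calibration.
- **Strap pressing force:** while pressing the far strap down with the closed fingertips, the wrist force briefly reached about 60 N vertically. I backed off at once. The 40 N limit is stated for the arm and the gripper's body, and only the fingertips were on the knob.

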